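Load, clamp and start the bottle mixer

TASK

Stand every red-capped bottle upright in the clamp bed of the mixer, leaving the blue-capped ones and everything else on the bench alone. Once all are in, turn the red torque handle clockwise until the jaw is fully shut and the handle gives at its click, and stop there without overtightening; then turn the speed knob until the red pointer lines up with the green mark, and finally press the green start button.

Things in the scene. Friction and masses are not known exactly. Their poses are not given: they have to be found in the camera images.
- mixer: Bottle mixer, fixed, 260 x 360 mm, turned up to 0.2 rad. Origin: underside centre; x away from the robot, y left, z up. Deck 50 mm high. Back half: clamp bed between fixed fence (x = +90 mm, 90 mm high), end cheeks (y = -161 and +101 mm, 90 mm high), sliding jaw in front (90 mm high). Front: console, 75 mm high; right to left: knob, scale with pointer and mark (under 86 mm high), start button.
- bed (a point): Centre of the clamp bed, on the deck (z 50 mm); mixer's axes. Fence 28 mm behind (+x), jaw face 42 mm in front when open, 23 mm when shut: retains the bottles, does not squeeze them. A bottle is in when it stands on the deck with its origin within 17 mm along x and 112 mm along y of this point. Grey discs at y = -90, -30, +30, +90 mm show spots for one bottle each, any order.
- red0: Glass bottle with RED cap and band, to be loaded (None if absent). Body 46 mm diameter up to 76 mm, neck above, cap 27 mm, top at 104 mm; thick heavy base, about 0.18 kg. Origin: underside centre, z up. Held with the TCP 66 mm above its underside, fingers closing along the mixer's x, the fingertips clear fence and jaw and the gripper body clears the cap.
- red1: Glass bottle with RED cap and band, to be loaded (None if absent). Body 46 mm diameter up to 76 mm, neck above, cap 27 mm, top at 104 mm; thick heavy base, about 0.18 kg. Origin: underside centre, z up. Held with the TCP 66 mm above its underside, fingers closing along the mixer's x, the fingertips clear fence and jaw and the gripper body clears the cap.
- red2: Glass bottle with RED cap and band, to be loaded (None if absent). Body 46 mm diameter up to 76 mm, neck above, cap 27 mm, top at 104 mm; thick heavy base, about 0.18 kg. Origin: underside centre, z up. Held with the TCP 66 mm above its underside, fingers closing along the mixer's x, the fingertips clear fence and jaw and the gripper body clears the cap.
- red3: Glass bottle with RED cap and band, to be loaded (None if absent). Body 46 mm diameter up to 76 mm, neck above, cap 27 mm, top at 104 mm; thick heavy base, about 0.18 kg. Origin: underside centre, z up. Held with the TCP 66 mm above its underside, fingers closing along the mixer's x, the fingertips clear fence and jaw and the gripper body clears the cap.
- blue0: Identical bottle with BLUE cap and band: already mixed, to be left alone. Origin: centre of underside.
- blue1: Identical bottle with BLUE cap and band: already mixed, to be left alone. Origin: centre of underside.
- clamp_nut (a joint): Clamp nut, vertical axis at the mixer's left end, rad: 0 = jaw open, grows CLOCKWISE from above, 1.2 = jaw shut on its stop; over 1.12 counts as shut. Starts at 0 to 0.3. Jaw advances 16 mm per rad. Friction 0.3 N m: stays where left; can be turned back to open the clamp again.
- nut_axis (a point): Point on the nut's vertical axis at the height of the handle's centreline (130 mm above the table), fixed to the mixer. Below it a 28 mm steel post.
- click (a joint): Breakaway hinge (vertical) of the torque handle, 32 mm out from the nut axis, rad: 0 = straight. Gives at 1.3 N m (about 12 N sideways at the grip), then grows clockwise, softly (1 N m more per rad, end stop 0.6); springs back when let go. Over 0.12 with the nut on its stop is the click; over 0.45 is overtightening.
- handle_grip (a point): Middle of the red grip, 140 mm from the nut axis, 130 mm above the table; x outward along the handle, z up. Level round bar, 22 mm diameter, 90 mm long, centred here; free space above and beside. Pushing it sideways, clockwise from above, tightens. At nut 0 it points 2.6 rad counter-clockwise from the mixer's x; at nut 1.2, 1.4 rad.
- knob (a joint): Speed knob, rad, range 0 to 6.28, grows CLOCKWISE seen from above; moves the pointer 16 mm per rad towards -y of the mixer. Light friction (0.04 N m), stays where it is left; can be turned either way.
- knob_grip (a point): On the knob's vertical axis at grip height, 112 mm above the table. Upright bar 42 x 14 mm, top 119 mm above the table; under it a 44 mm disc up to 89 mm. This point's x axis runs along the bar and turns with it: pinch across its y.
- pointer_tip (a point): Tip of the red speed pointer, which slides along the mixer's y on the white scale, driven by the knob.
- mark: Green mark on the scale, the wanted speed; its place differs from run to run. Axes as the mixer's. The pointer is set when its tip is within 3 mm of the mark along y (the tip lies slightly further back along x).
- start (a joint): Green spring start button, m: 0 = up, 0.006 = fully down (5 N); springs back. More than 0.004 counts as pressed.
- start_top (a point): Centre of the start button's top, 28 mm diameter, 97 mm above the table when up; press straight down.
- carton: White carton, 70 x 150 x 45 mm, bystander.
- antiseptic: Amber bottle 64 mm diameter, 150 mm tall, bystander.
- dish: Small steel bowl, 120 mm wide, bystander.
- swab_box: Blue box 120 x 80 x 60 mm, bystander.
- syringe: Syringe lying on the table, about 150 mm, bystander.

How it is judged:
On the way, in this order (a step that is already met when the one before it is completed fails the run):
1. every red-capped bottle stands in the clamp bed while the jaw is still open (x of red0 in the frame of bed between -0.017 and 0.017 m and y of red0 in the frame of bed between -0.112 and 0.112 m and z of red0 in the frame of bed between -0.006 and 0.006 m and angle between each of red0, red1, red2, red3's own z axis and vertical below 0.12 rad and x of red1 in the frame of bed between -0.017 and 0.017 m and y of red1 in the frame of bed between -0.112 and 0.112 m and z of red1 in the frame of bed between -0.006 and 0.006 m and x of red2 in the frame of bed between -0.017 and 0.017 m and y of red2 in the frame of bed between -0.112 and 0.112 m and z of red2 in the frame of bed between -0.006 and 0.006 m and x of red3 in the frame of bed between -0.017 and 0.017 m and y of red3 in the frame of bed between -0.112 and 0.112 m and z of red3 in the frame of bed between -0.006 and 0.006 m and value of joint clamp_nut below 0.7 rad), for 0.2 s.
2. jaw shut and the handle gives at its set torque (value of joint clamp_nut above 1.12 rad and value of joint click above 0.12 rad), for 0.1 s.
3. the pointer is on the mark (y of pointer_tip in the frame of mark between -0.003 and 0.003 m and value of joint click below 0.05 rad), for 0.2 s.
4. the start button is pressed (y of pointer_tip in the frame of mark between -0.003 and 0.003 m and value of joint start above 0.004 m), for 0.05 s.
At the end, for the whole second after the job is handed in: Every red-capped bottle stands upright and at rest in the bed (within 17 mm of its middle across, 112 mm along the row); jaw shut (nut over 1.12 rad), handle straight again (under 0.05 rad), pointer within 3 mm of the green mark along y, start button up (all of step 3 and x of red0 in the frame of bed between -0.017 and 0.017 m and y of red0 in the frame of bed between -0.112 and 0.112 m and z of red0 in the frame of bed between -0.006 and 0.006 m and angle between each of red0, red1, red2, red3's own z axis and vertical below 0.12 rad and x of red1 in the frame of bed between -0.017 and 0.017 m and y of red1 in the frame of bed between -0.112 and 0.112 m and z of red1 in the frame of bed between -0.006 and 0.006 m and x of red2 in the frame of bed between -0.017 and 0.017 m and y of red2 in the frame of bed between -0.112 and 0.112 m and z of red2 in the frame of bed between -0.006 and 0.006 m and x of red3 in the frame of bed between -0.017 and 0.017 m and y of red3 in the frame of bed between -0.112 and 0.112 m and z of red3 in the frame of bed between -0.006 and 0.006 m and linear speed of each of red0, red1, red2, red3 below 0.02 m/s and value of joint clamp_nut above 1.12 rad and value of joint start below 0.002 m); the robot touches nothing.
It fails at once if the handle is forced on past its click (bent more than 0.45 rad) (value of joint click above 0.45 rad).
It fails at once if a blue-capped bottle moved (more than 40 mm) or tipped over (distance of any of blue0, blue1 from where it was at the start of the episode above 0.04 m or angle between any of blue0, blue1's own z axis and vertical above 0.5 rad).
It fails at once if another thing on the bench moved (more than 40 mm) or tipped over (distance of any of carton, antiseptic, dish, swab_box, syringe from where it was at the start of the episode above 0.04 m or angle between any of carton, antiseptic, dish, swab_box, syringe's own z axis and vertical above 0.5 rad).
Of red0, red1, red2, red3 only 3 to 4 are there at a start; the rules pass over those that are not, and their reading is None.
At some moment in a run one of red0, red1, red2, red3 may be knocked a few centimetres aside while the robot is not near it.
It also fails if it takes over 210 s, if anything falls off the work surface, if the arm or the gripper's body presses on something with over 40 N, if the wrist force passes 120 N, or if a joint passes its speed limit or range.

ROBOT

A 6-joint arm with a two-finger parallel gripper is mounted at the origin on the work surface. World frame = base frame: x ahead of the robot, y to its left, z up, the work surface at z = 0. Lengths are in m, angles in rad, forces in N, time in s.
With the tool pointing down it reaches from about 0.35 to 0.975 m from the base axis. Payload 4.9 kg.
Tool frame: the origin (TCP) lies between the finger pads, 19 mm behind the fingertips; this is the grasp point; z points along the fingers, y is the line along which they close (so a half turn about z gives the same grasp; the last joint's range is limited). The gripper opens to 85 mm and grips with 20 to 120 N. Pads are 22 mm wide; open, the fingers measure 114 mm over their backs; the gripper's body (76 mm by 85 mm) begins 54 mm behind the grasp point. The pads swing forward as they close: fully open they stand 13 mm farther back than shut.
Start: joints at [1.005, 0.053, 1.613, -0, 1.476, -0.119], TCP at [0.27, 0.564, 0.25] pointing down, gripper open.
Joint ranges: [-3.01, 3.01], [-1.01, 2.22], [0.06, 2.58], [-1.02, 4.17], [0.09, 2.62], [-3.14, 3.14]. Speed limits (rad/s): [2.57, 2.57, 3.14, 3.14, 3.14, 3.14].

INTERFACE

Orientations are given as a rotation vector (axis times angle).
In Python, from station import ctrl gives the robot as it stands.
- The arm moves only by the tool jog_arm, never from a script. Its argument "plan" is a list of rows, each a list of 7 numbers: the shift along the tool's x, y, z in units of 0.02 m (1.0 is 0.02 m), then the turn, a rotation vector about the tool's x, y, z in units of 45 degrees (1.0 is 45 degrees), then the opening, from -1 (shut) to 1 (fully open). A call has 1 to 8 rows; each row shifts and turns the commanded pose from where the row before left it, along the tool's axes as they then stand; what a row does not reach is not made up. A row lasts 1/10 s, in which the tool goes at most 50 mm and 8.59 degrees, less where a joint would pass 70% of its speed; a pose out of reach is approached as far as the arm can. A call with a number of a shift or a turn outside -1 to 1 is refused whole. A call with a gripper value outside its range is refused whole. The fingers move at their own pace and stop on an object; "grip_force" is the grip in N (left out, the last holds). Time passes only in rows, so rows that do not move let the fingers close. It gives the time, the measured TCP pose, the force, the opening and the grip force at its end, in the units of the state.
- ctrl.get_obs(): the state, without advancing time (a new reading comes with each control period).
- ctrl.get_image(name): name is "scene" or "top" or "wrist"; returns (picture, depth): 480x640x3 uint8, red, green, blue; 480x640 float32, m along the optical axis (not along the pixel's ray), 0 where there is no reading.
- ctrl.camera_info(name): a dict with "camera_matrix" (3x3 intrinsics, pixels), "rvec" (rotation vector, rad) and "tvec" (3), from world to camera coordinates, as OpenCV has them; the wrist camera has in their place "T_tool_cam" (4x4, takes a point from camera to tool coordinates, whose origin is the TCP and whose axes are the flange's). Camera axes: x right, y down, z forward; pixel columns grow to the right and rows downward; lengths in m; the calibration is good to about 2 mm. The wrist camera is an equidistant fisheye: a pixel r from the principal point sees the ray r / f radians off the axis. A picture is of the moment at which its call begins: read the wrist's pose just before it. camera_info takes no time and is no camera call.
- ctrl.finish_job(): hands the job in; it is judged then, once.
The state is a dict: "t": time; "q": joint angles; "dq": joint speeds; "effort": joint torques, N m; "tool_pos": TCP position; "tool_rot": TCP orientation; "contact_force": force on the tool from outside, world axes, zero at the start; "wrist_torque": the same for the moment, N m; "opening": finger opening in m; "grip_force": force on a finger pad.
Only numpy, scipy, OpenCV 4.12 (cv2) and the standard library are available. Lean on these libraries where they do the work, as an engineer would, in place of code of your own. Each camera call takes 0.05 s, during which the arm holds its last target. There are 200 camera calls.

## Working session

There is one attempt and no reset: what is moved stays moved. The work goes in short steps, Python scripts to look and compute and a tool call to move; the robot and the scene stay as the last step left them, time stands still between calls to the robot, and variables do not carry over. Pictures are saved under pics/ and viewed, at most 14 in all, crops included, and the job is handed in when it is done.

Besides the shell and the picture viewer there is one more tool, called as name([rows], argument=value, ...), one row to a line, values as JSON. jog_arm: Moves the arm, as the interface text tells. Shifts and turns lie within -1 to 1; 1 stands for 0.02 m of shift or 45 degrees of turn. Its arguments: {"type":"object","properties":{"plan":{"type":"array"},"grip_force":{"type":"number"}},"required":["plan"]}

```bash
mkdir -p pics; ls; python3 - <<'E'
from station import ctrl
import cv2,numpy as np
for n in ("scene","top"):
    im,d=ctrl.get_image(n); cv2.imwrite(f"pics/{n}0.png",im[:,:,::-1]); np.savez(f"pics/{n}0.npz",im=im,d=d)
    print(n,ctrl.camera_info(n))
print(ctrl.camera_info("wrist")); print(ctrl.get_obs())
E
```

```text
pics
scene {'camera_matrix': array([[494.47782731,   0.        , 324.28621906],
       [  0.        , 494.47782731, 233.626705  ],
       [  0.        ,   0.        ,   1.        ]]), 'rvec': array([ 2.33811937,  1.22563699, -0.32439139]), 'tvec': array([-0.30057047, -0.39300125,  1.49708286])}
top {'camera_matrix': array([[541.42016335,   0.        , 314.80505381],
       [  0.        , 541.42016335, 238.72047607],
       [  0.        ,   0.        ,   1.        ]]), 'rvec': array([ 2.13381425, -2.18511548,  0.1435412 ]), 'tvec': array([-0.04363941,  0.59030236,  1.67539809])}
{'camera_matrix': array([[371.64829954,   0.        , 316.45745493],
       [  0.        , 371.64829954, 234.0898829 ],
       [  0.        ,   0.        ,   1.        ]]), 'T_tool_cam': array([[-1.00347312e-03, -9.52049292e-01, -3.05943033e-01,
         7.85719845e-02],
       [ 9.99999497e-01, -9.57005102e-04, -3.01875094e-04,
         4.87449950e-04],
       [-5.38907421e-06, -3.05943182e-01,  9.52049773e-01,
        -1.25267330e-01],
       [ 0.00000000e+00,  0.00000000e+00,  0.00000000e+00,
         1.00000000e+00]])}
{'t': 0.1, 'q': array([ 1.00498842e+00,  5.32652490e-02,  1.61415225e+00,  1.52733064e-05,
        1.47601658e+00, -1.18981561e-01]), 'dq': array([-0.00100058, -0.00314323, -0.00305105,  0.00296208,  0.00218752,
        0.00092126]), 'effort': array([ 4.48135752e-04, -3.94898736e+01, -3.71364605e+01, -6.46704484e-05,
        3.83991748e-03,  1.51733627e-05]), 'tool_pos': array([0.26976483, 0.56319462, 0.24890445]), 'tool_rot': array([-6.95910746e-01, -3.06289587e+00,  2.71603525e-03]), 'contact_force': array([ 0.79269859, -0.8269824 ,  0.53609063]), 'wrist_torque': array([ 0.05255195, -0.00564359, -0.02706114]), 'grip_force': 0.0, 'opening': 0.08537518457783186}
```

View pics/top0.png

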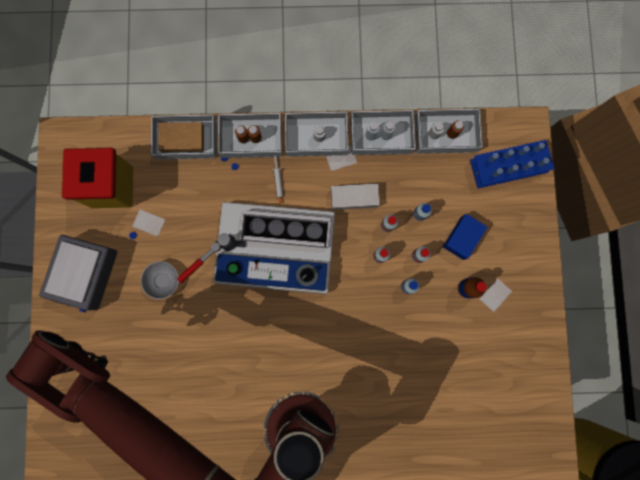

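View pics/scene0.png

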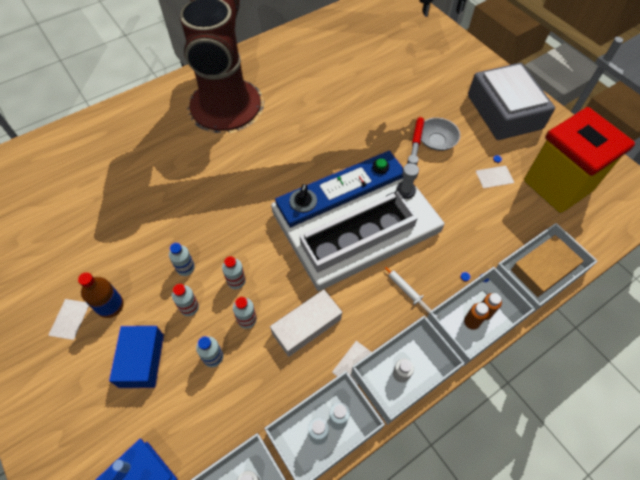

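Top view: red caps at (390,222), (382,255) and (422,255); blue caps at (424,211) and (411,286). The red cap at (472,288) belongs to the amber bystander. The knob is at (307,273), the button at (233,268), the pointer near (257,265), the mark near (270,276), and the handle grip near (190,270). The scene view agrees: three red bottles.

```bash
cat > h.py <<'E'
import numpy as np, cv2
from scipy.spatial.transform import Rotation as R
from station import ctrl
class Cam:
    def __init__(s,n,obs=None):
        i=ctrl.camera_info(n); s.K=i["camera_matrix"]; s.n=n
        if n=="wrist":
            T=i["T_tool_cam"]; o=obs or ctrl.get_obs(); Rt=R.from_rotvec(o["tool_rot"]).as_matrix()
            s.Rc=Rt@T[:3,:3]; s.c=Rt@T[:3,3]+o["tool_pos"]
        else:
            s.Rc=cv2.Rodrigues(i["rvec"])[0].T; s.c=-s.Rc@i["tvec"]
    def rays(s,uv):
        p=(np.atleast_2d(uv).astype(float)-s.K[:2,2])/s.K[0,0]
        if s.n=="wrist":
            r=np.linalg.norm(p,axis=1,keepdims=True)+1e-12
            d=np.hstack([p/r*np.sin(r),np.cos(r)])
        else: d=np.hstack([p,np.ones((len(p),1))])
        return d@s.Rc.T
    def plane(s,uv,z):
        d=s.rays(uv); return s.c+d*((z-s.c[2])/d[:,2])[:,None]
def blobs(m,amin=8):
    n,l,st,c=cv2.connectedComponentsWithStats(m.astype(np.uint8))
    return [(c[i],st[i,4],st[i,:4]) for i in range(1,n) if st[i,4]>=amin]
def masks(im):
    h=cv2.cvtColor(im,cv2.COLOR_RGB2HSV).astype(int); H,S,V=h[...,0],h[...,1],h[...,2]
    return dict(red=((H<6)|(H>174))&(S>170)&(V>90),blue=(H>105)&(H<125)&(S>170)&(V>90),green=(H>45)&(H<80)&(S>120)&(V>50))
def snap(n,name):
    o=ctrl.get_obs(); c=Cam(n,o); im,d=ctrl.get_image(n)
    cv2.imwrite(f"pics/{name}.png",im[:,:,::-1]); np.savez(f"pics/{name}.npz",im=im,d=d,p=o["tool_pos"],r=o["tool_rot"]); return im,d,c
E
python3 - <<'E'
from h import *
Z=dict(red=.1,blue=.1,green=.09)
for n in("top","scene"):
    c=Cam(n); f=np.load(f"pics/{n}0.npz"); 
    for k,m in masks(f["im"]).items():
        for b in blobs(m,6):
            if b[1]<1500: print(n,k,b[0].round(1),b[1],c.plane(b[0],Z[k])[0,:2].round(3), c.plane(b[0],.13)[0,:2].round(3) if k=="red" else "")
E
```

```text
top red [391.9 219.7] 43 [ 0.634 -0.295] [ 0.63 -0.29]
top red [384.  252.4] 43 [ 0.534 -0.266] [ 0.531 -0.262]
top red [424.7 252.3] 45 [ 0.532 -0.39 ] [ 0.529 -0.384]
top red [189.7 270.1] 174 [0.495 0.323] [0.492 0.316]
top red [481.2 286.4] 79 [ 0.424 -0.556] [ 0.423 -0.546]
top blue [533.8 144.2] 29 [ 0.862 -0.748] 
top blue [518.1 147.8] 28 [ 0.852 -0.698] 
top blue [508.5 166. ] 1447 [ 0.795 -0.664] 
top blue [503.  151.1] 27 [ 0.843 -0.65 ] 
top blue [223.5 158.5] 8 [0.839 0.22 ] 
top blue [234.6 166.2] 19 [0.813 0.186] 
top blue [425.9 208. ] 41 [ 0.668 -0.401] 
top blue [466.5 235.7] 890 [ 0.58 -0.52] 
top blue [132.7 235. ] 22 [0.605 0.497] 
top blue [413.2 285. ] 41 [ 0.434 -0.351] 
top green [232.5 267.9] 58 [0.499 0.195] 
scene red [418. 130.] 185 [0.472 0.341] [0.49  0.318]
scene red [229.5 261.4] 90 [ 0.534 -0.266] [ 0.55 -0.27]
scene red [ 85.  278.6] 139 [ 0.392 -0.547] [ 0.413 -0.542]
scene red [178.7 289.1] 109 [ 0.531 -0.39 ] [ 0.547 -0.39 ]
scene red [241.  302.3] 102 [ 0.634 -0.294] [ 0.647 -0.297]
scene blue [497.  158.6] 24 [0.661 0.445] 
scene blue [338.3 189.4] 1365 [0.51  0.052] 
scene blue [175.5 248.1] 76 [ 0.434 -0.35 ] 
scene blue [464.9 276.2] 42 [0.861 0.145] 
scene blue [204.1 342.9] 101 [ 0.669 -0.401] 
scene green [381.  162.9] 87 [0.498 0.196]
```

jog_arm([
  [0, 0, -1, 0, 0, 0.18, 0.5],
  [0, 0, -1, 0, 0, 0.18, 0.5],
  [0, 0, -1, 0, 0, 0.18, 0.5],
  [0, 0, -1, 0, 0, 0.18, 0.5],
  [0, 0, -1, 0, 0, 0.18, 0.5],
  [0, 0, -0.5, 0, 0, 0.18, 0.5],
  [0, 0, 0, 0, 0, 0.18, 0.5],
  [0, 0, 0, 0, 0, 0.17, 0.5],
])

```text
t: 0.9
tool_pos: [0.2701, 0.5636, 0.3601]
tool_rot: [-2.227, -2.216, -0.0]
contact_force: [0.5, -0.7, -1.1]
opening: 0.0639
grip_force: 0.0
```

jog_arm([
  [-1, 0.65, 0, 0, 0, 0, 0.5],
  [-1, 0.65, 0, 0, 0, 0, 0.5],
  [-1, 0.65, 0, 0, 0, 0, 0.5],
  [-1, 0.65, 0, 0, 0, 0, 0.5],
  [-1, 0.65, 0, 0, 0, 0, 0.5],
  [-1, 0.65, 0, 0, 0, 0, 0.5],
  [-1, 0.65, 0, 0, 0, 0, 0.5],
  [-1, 0.65, 0, 0, 0, 0, 0.5],
])

```text
t: 1.7
tool_pos: [0.3745, 0.4027, 0.3594]
tool_rot: [-2.22, -2.222, 0.002]
contact_force: [0.5, -0.5, -0.2]
opening: 0.064
grip_force: 0.0
```

jog_arm([
  [-1, 0.65, 0, 0, 0, 0, 0.5],
  [-1, 0.65, 0, 0, 0, 0, 0.5],
  [-1, 0.65, 0, 0, 0, 0, 0.5],
  [-1, 0.65, 0, 0, 0, 0, 0.5],
  [-1, 0.65, 0, 0, 0, 0, 0.5],
  [-1, 0.65, 0, 0, 0, 0, 0.5],
  [-1, 0.65, 0, 0, 0, 0, 0.5],
  [-1, 0.65, 0, 0, 0, 0, 0.5],
])

```text
t: 2.5
tool_pos: [0.4786, 0.2429, 0.3594]
tool_rot: [-2.22, -2.222, 0.001]
contact_force: [0.2, -0.1, 0.1]
opening: 0.064
grip_force: 0.0
```

jog_arm([
  [-1, 0.65, 0, 0, 0, 0, 0.5],
  [-1, 0.65, 0, 0, 0, 0, 0.5],
  [-1, 0.65, 0, 0, 0, 0, 0.5],
  [-1, 0.65, 0, 0, 0, 0, 0.5],
  [0, 0, 0, 0, 0, 0, 0.5],
  [0, 0, 0, 0, 0, 0, 0.5],
])

```text
t: 3.1
tool_pos: [0.5302, 0.1637, 0.3594]
tool_rot: [-2.221, -2.221, 0.001]
contact_force: [0.1, 0.0, 0.6]
opening: 0.0638
grip_force: 0.0
```

```bash
python3 - <<'E'
from h import *
im,d,c=snap("wrist","w1")
print(ctrl.get_obs()["q"].round(3))
E
```

```text
[ 0.166 -0.155  1.634  0.     1.664  0.165]
```

View pics/w1.png

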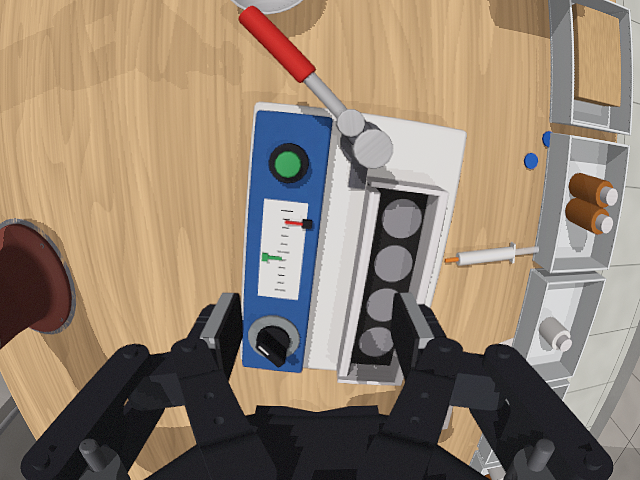

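The wrist view shows the discs at about (403,218), (393,264), (383,304) and (376,342). The button is at (288,164), the pointer tip near (285,223), the mark near (272,258), the knob at (272,340), and the handle runs from (245,15) to (372,148).

```bash
python3 - <<'E'
from h import *
f=np.load("pics/w1.npz"); im=f["im"]; c=Cam("wrist",dict(tool_pos=f["p"],tool_rot=f["r"]))
g=cv2.cvtColor(im,cv2.COLOR_RGB2GRAY)
roi=np.zeros_like(g,bool); roi[195:362,358:428]=1
cnt,_=cv2.findContours(((g>75)&(g<190)&roi).astype(np.uint8),cv2.RETR_EXTERNAL,cv2.CHAIN_APPROX_NONE)
D=[]
for k in cnt:
    if cv2.contourArea(k)>300:
        p=c.plane(k[:,0],.05)[:,:2].astype(np.float32); (x,y),r=cv2.minEnclosingCircle(p); e=cv2.fitEllipse(p*1000)
        print("disc",round(x,4),round(y,4),round(r,4),np.round(e[0],1),np.round(e[1],1),k[:,0].mean(0).round())
m=masks(im)
for k,z in(("red",.13),("green",.09)):
    for b in blobs(m[k],10): print(k,b[0].round(1),b[1],b[2],c.plane(b[0],z)[0].round(4))
# console outline
h=m["blue"]; h[:90]=0;h[400:]=0;h[:,:230]=0;h[:,345:]=0
# left edge of console
L=[];Rr=[]
for v in range(125,285,4):
    u=np.where(h[v])[0]
    if len(u): L.append((u[0]-.5,v));Rr.append((u[-1]+.5,v))
for E in(L,Rr):
    p=c.plane(np.array(E),.075)[:,:2]; vx,vy,x0,y0=cv2.fitLine(p.astype(np.float32),cv2.DIST_HUBER,0,.01,.01).ravel(); print("edge dir",np.arctan2(-vx*np.sign(vy),abs(vy)),x0,y0)
E
```

```text
disc 0.6143 -0.0562 0.0255 [613.5 -56.2] [47.3 49.2] [376. 341.]
disc 0.6205 0.0032 0.0257 [616.3   3.7] [37.9 53.4] [382. 304.]
disc 0.6276 0.0633 0.0257 [627.8  63.4] [49.4 50. ] [393. 263.]
disc 0.6754 0.0372 0.1091 [670.2  34.1] [ 44.8 179.2] [420. 277.]
disc 0.6348 0.123 0.0256 [634.9 123.2] [49.2 49.5] [401. 218.]
red [276.  43.] 2010 [239   6  76  77] [0.4922 0.3166 0.13  ]
red [293.5 222.7] 39 [285 221  18   5] [0.507  0.1407 0.13  ]
green [287.4 163.8] 555 [275 151  26  27] [0.4989 0.1946 0.09  ]
green [269.1 257. ] 82 [262 253  20   8] [0.4755 0.0884 0.09  ]
edge dir -0.11543687 0.45236495 0.1467754
edge dir -0.11453422 0.5377771 0.16752832
```

jog_arm([
  [0, 0, 0, 0, 0, 0.147, 0.5],
  [-1, 0.12, 0, 0, 0, 0, 0.5],
  [-1, 0.12, 0, 0, 0, 0, 0.5],
  [-1, 0.12, 0, 0, 0, 0, 0.5],
  [-1, 0.12, 0, 0, 0, 0, 0.5],
  [-1, 0.12, 0, 0, 0, 0, 0.5],
  [-1, 0.12, 0, 0, 0, 0, 0.5],
  [-1, 0.12, 0, 0, 0, 0, 0.5],
])

```text
t: 3.95
tool_pos: [0.5307, 0.0233, 0.36]
tool_rot: [-2.343, -2.093, -0.0]
contact_force: [-0.2, 0.8, -0.8]
opening: 0.0641
grip_force: 0.0
```

jog_arm([
  [-1, 0.12, 0, 0, 0, 0, 0.5],
  [-1, 0.12, 0, 0, 0, 0, 0.5],
  [-1, 0.12, 0, 0, 0, 0, 0.5],
  [-1, 0.12, 0, 0, 0, 0, 0.5],
  [-1, 0.12, 0, 0, 0, 0, 0.5],
  [-1, 0.12, 0, 0, 0, 0, 0.5],
  [-1, 0.12, 0, 0, 0, 0, 0.5],
  [-1, 0.12, 0.5, 0, 0, 0, 0.5],
])

```text
t: 4.75
tool_pos: [0.5324, -0.138, 0.3517]
tool_rot: [2.341, 2.091, 0.003]
contact_force: [-0.7, -0.4, -0.1]
opening: 0.0641
grip_force: 0.0
```

jog_arm([
  [-1, 0.12, 1, 0, 0, 0, 0.5],
  [-1, 0.12, 1, 0, 0, 0, 0.5],
  [-1, 0.12, 1, 0, 0, 0, 0.5],
  [-1, 0.12, 1, 0, 0, 0, 0.5],
  [-1, 0.12, 1, 0, 0, 0, 0.5],
  [-1, 0.12, 1, 0, 0, 0, 0.5],
  [-0.32, 0.12, 1, 0, 0, 0, 0.5],
  [0, 0, 0, 0, 0, 0, 0.5],
])

```text
t: 5.55
tool_pos: [0.5327, -0.2645, 0.2062]
tool_rot: [-2.34, -2.086, 0.002]
contact_force: [-0.7, 0.1, -0.1]
opening: 0.0642
grip_force: 0.0
```

```bash
cat >> h.py <<'E'
mx=np.array([.9934,-.1148]); my=np.array([.1148,.9934])
def ab(p): return np.array([p[:2]@mx,p[:2]@my]).round(4)
def caps(n="wrist"):
    o=ctrl.get_obs(); c=Cam(n,o); im,d=ctrl.get_image(n); print("tcp",o["tool_pos"].round(4),"ab",ab(o["tool_pos"]),o["tool_rot"].round(3))
    for k in("red","blue"):
        for b in blobs(masks(im)[k],15):
            if b[1]<5000: print(k,b[0].round(),b[1],b[2],"ab@.104",ab(c.plane(b[0],.104)[0]))
    return im
E
python3 - <<'E'
from h import *
im=caps(); cv2.imwrite("pics/w2.png",im[:,:,::-1])
E
```

```text
tcp [ 0.5327 -0.2645  0.2062] ab [ 0.5595 -0.2016] [-2.340e+00 -2.086e+00  2.000e-03]
red [316. 194.] 70 [297 192  39  11] ab@.104 [ 0.5586 -0.1695]
red [418. 219.] 95 [409 207  30  32] ab@.104 [ 0.6245 -0.1847]
red [429. 225.] 170 [416 214  40  36] ab@.104 [ 0.6328 -0.189 ]
red [319. 242.] 1260 [299 222  40  40] ab@.104 [ 0.5605 -0.2008]
red [464. 265.] 1049 [446 246  37  38] ab@.104 [ 0.662  -0.2176]
red [330. 319.] 140 [309 315  42  15] ab@.104 [ 0.5683 -0.2585]
red [325. 334.] 149 [308 329  36  19] ab@.104 [ 0.565  -0.2708]
red [333. 390.] 659 [317 377  34  26] ab@.104 [ 0.5722 -0.3252]
blue [150.   5.] 65 [146   0  13  11] ab@.104 [ 0.4513 -0.0398]
blue [168.   4.] 37 [162   0  12   8] ab@.104 [ 0.464  -0.0416]
blue [190.   2.] 102 [174   0  38   7] ab@.104 [ 0.4792 -0.0422]
blue [224. 290.] 57 [210 288  27   5] ab@.104 [ 0.4945 -0.236 ]
blue [209. 303.] 52 [199 300  18   9] ab@.104 [ 0.4819 -0.247 ]
blue [457. 314.] 141 [443 307  36  22] ab@.104 [ 0.6627 -0.2574]
blue [467. 326.] 188 [452 319  39  21] ab@.104 [ 0.6734 -0.2688]
blue [444. 442.] 110 [437 436  16  13] ab@.104 [ 0.6796 -0.4022]
blue [501. 472.] 66 [499 463   7  17] ab@.104 [ 0.7672 -0.4762]
```

View pics/w2.png

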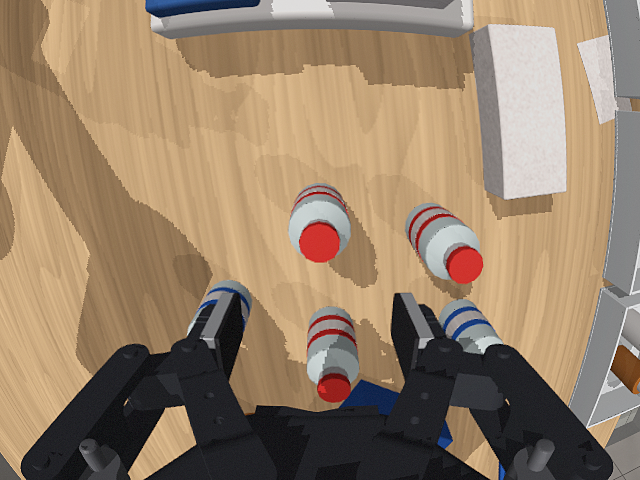

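The wrist view shows bottle B's cap at (319,242), right under the TCP, with A at (464,265) and C at (333,390). B is lined up, so I go down and grip.

jog_arm([
  [0.04, 0.07, 1, 0, 0, 0, 0.5],
  [0, 0, 1, 0, 0, 0, 0.5],
  [0, 0, 1, 0, 0, 0, 0.5],
  [0, 0, 1, 0, 0, 0, 0.5],
  [0, 0, 1, 0, 0, 0, 0.5],
  [0, 0, 1, 0, 0, 0, 0.5],
  [0, 0, 1, 0, 0, 0, 0.5],
  [0, 0, 0, 0, 0, 0, 0.5],
])

```text
t: 6.4
tool_pos: [0.5348, -0.2632, 0.0685]
tool_rot: [-2.341, -2.09, 0.001]
contact_force: [-0.2, 0.0, -0.4]
opening: 0.0643
grip_force: 0.0
```

jog_arm([
  [0, 0, 0, 0, 0, 0, -1],
  [0, 0, 0, 0, 0, 0, -1],
  [0, 0, 0, 0, 0, 0, -1],
  [0, 0, 0, 0, 0, 0, -1],
  [0, 0, 0, 0, 0, 0, -1],
  [0, 0, 0, 0, 0, 0, -1],
], grip_force=40)

```text
t: 7.0
tool_pos: [0.5367, -0.2658, 0.0721]
tool_rot: [2.343, 2.089, 0.002]
contact_force: [-1.4, 1.6, 6.9]
opening: 0.0451
grip_force: 41.5
```

jog_arm([
  [0, 0, -1, 0, 0, 0, -1],
  [0, 0, -1, 0, 0, 0, -1],
  [0, 0, -1, 0, 0, 0, -1],
  [0, 0, -1, 0, 0, 0, -1],
  [1, 0.155, -1, 0, 0, 0, -1],
  [1, 0.155, -1, 0, 0, 0, -1],
  [1, 0.155, -1, 0, 0, 0, -1],
  [1, 0.155, -1, 0, 0, 0, -1],
])

```text
t: 7.8
tool_pos: [0.5568, -0.1863, 0.2302]
tool_rot: [-2.345, -2.09, 0.0]
contact_force: [-0.2, 0.8, -2.3]
opening: 0.0447
grip_force: 41.4
```

jog_arm([
  [1, 0.155, -0.2, 0, 0, 0, -1],
  [1, 0.155, -0.2, 0, 0, 0, -1],
  [1, 0.155, -0.2, 0, 0, 0, -1],
  [1, 0.155, -0.2, 0, 0, 0, -1],
  [1, 0.155, -0.2, 0, 0, 0, -1],
  [1, 0.155, -0.2, 0, 0, 0, -1],
  [1, 0.155, -0.2, 0, 0, 0, -1],
  [1, 0.155, -0.2, 0, 0, 0, -1],
])

```text
t: 8.6
tool_pos: [0.5998, -0.0302, 0.2614]
tool_rot: [-2.345, -2.09, 0.001]
contact_force: [-0.2, 0.1, -1.7]
opening: 0.0447
grip_force: 41.4
```

jog_arm([
  [1, 0.155, 0, 0, 0, 0, -1],
  [1, 0.155, 0, 0, 0, 0, -1],
  [1, 0.155, 0, 0, 0, 0, -1],
  [1, 0.155, 0, 0, 0, 0, -1],
  [0.86, 0.155, 0, 0, 0, 0, -1],
  [0, 0, 0, 0, 0, 0, -1],
  [0, 0, 0, 0, 0, 0, -1],
])

```text
t: 9.3
tool_pos: [0.6263, 0.0638, 0.2616]
tool_rot: [-2.344, -2.091, 0.002]
contact_force: [-0.5, -0.2, -2.4]
opening: 0.045
grip_force: 41.4
```

```bash
python3 - <<'E'
from h import *
o=ctrl.get_obs(); print(ab(o["tool_pos"]),o["tool_pos"],o["tool_rot"],o["contact_force"],o["opening"])
im=caps(); cv2.imwrite("pics/w3.png",im[:,:,::-1])
E
```

```text
[0.6149 0.1353] [0.62634094 0.06380361 0.26158092] [-2.34439049e+00 -2.09119278e+00  1.60465462e-03] [-0.51407641 -0.17531424 -2.42568777] 0.0449772372034016
tcp [0.6263 0.0638 0.2616] ab [0.6149 0.1353] [-2.344e+00 -2.091e+00  2.000e-03]
red [166. 159.] 55 [157 157  20   4] ab@.104 [0.4939 0.1866]
red [310. 240.] 289 [271 234  77  28] ab@.104 [0.6092 0.1181]
red [311. 263.] 652 [264 251 103  43] ab@.104 [0.6106 0.0985]
red [320. 375.] 4759 [280 337  83  75] ab@.104 [ 0.6182 -0.019 ]
blue [513.  26.] 137 [508  18  11  19] ab@.104 [0.7761 0.3024]
blue [498.  55.] 283 [488  46  19  20] ab@.104 [0.7603 0.2743]
blue [151. 339.] 25 [149 336   7   8] ab@.104 [0.4525 0.0147]
```

View pics/w3.png

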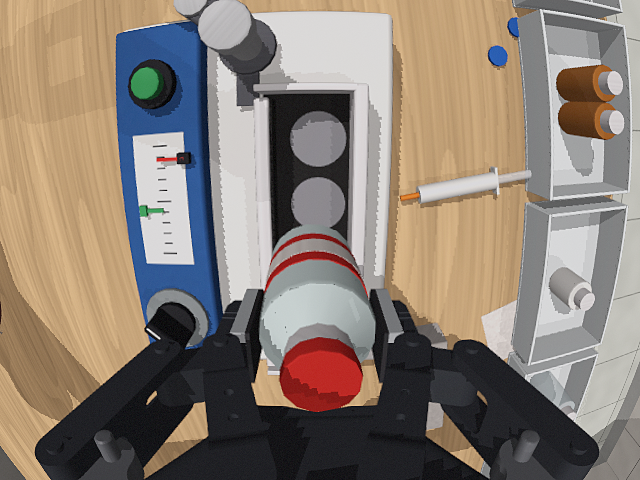

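The bottle hangs upright over the bed. The free discs show at (318,138) and (317,202), and the cap at (320,375). I check the alignment before lowering.

```bash
python3 - <<'E'
from h import *
c=Cam("wrist"); print("discs",[ab(p) for p in c.plane([[318,138],[317.5,202]],.05)],"cap",ab(c.plane([320.,374],.296)[0]),
"jaw/fence inner",[ab(p) for p in c.plane([[268,120],[352,120]],.09)])
E
```

```text
discs [array([0.6161, 0.196 ]), array([0.6157, 0.1367])] cap [0.6159 0.1391] jaw/fence inner [array([0.5765, 0.213 ]), array([0.6428, 0.2127])]
```

jog_arm([
  [0, 0.05, 1, 0, 0, 0, -1],
  [0, 0, 1, 0, 0, 0, -1],
  [0, 0, 1, 0, 0, 0, -1],
  [0, 0, 1, 0, 0, 0, -1],
  [0, 0, 1, 0, 0, 0, -1],
  [0, 0, 1, 0, 0, 0, -1],
  [0, 0, 0.85, 0, 0, 0, -1],
  [0, 0, 0, 0, 0, 0, -1],
])

```text
t: 10.15
tool_pos: [0.6262, 0.063, 0.1229]
tool_rot: [-2.344, -2.088, 0.005]
contact_force: [-0.5, -1.4, -1.5]
opening: 0.0446
grip_force: 41.1
```

jog_arm([
  [0, 0, 0.1, 0, 0, 0, -1],
  [0, 0, 0, 0, 0, 0, -1],
])

```text
t: 10.35
tool_pos: [0.6279, 0.0635, 0.1238]
tool_rot: [2.345, 2.09, 0.001]
contact_force: [-0.2, 0.5, -1.8]
opening: 0.0448
grip_force: 41.0
```

jog_arm([
  [0, 0, 0.1, 0, 0, 0, -1],
  [0, 0, 0, 0, 0, 0, -1],
])

```text
t: 10.55
tool_pos: [0.6278, 0.0637, 0.1214]
tool_rot: [2.344, 2.09, 0.001]
contact_force: [-0.3, 0.3, -0.6]
opening: 0.0447
grip_force: 41.1
```

jog_arm([
  [0, 0, 0.1, 0, 0, 0, -1],
  [0, 0, 0, 0, 0, 0, -1],
])

```text
t: 10.75
tool_pos: [0.6279, 0.0638, 0.1213]
tool_rot: [2.345, 2.091, 0.001]
contact_force: [-3.6, -0.3, 6.5]
opening: 0.0448
grip_force: 41.8
```

jog_arm([
  [0, 0, 0.05, 0, 0, 0, -1],
  [0, 0, 0, 0, 0, 0, -1],
])

```text
t: 10.95
tool_pos: [0.6279, 0.0639, 0.1213]
tool_rot: [2.344, 2.091, 0.0]
contact_force: [-7.2, -0.1, 10.7]
opening: 0.0447
grip_force: 42.3
```

jog_arm([
  [0, 0, -0.12, 0, 0, 0, -1],
  [0, 0, 0, 0, 0, 0, 0.1],
  [0, 0, 0, 0, 0, 0, 0.4],
  [0, 0, 0, 0, 0, 0, 0.4],
  [0, 0, 0, 0, 0, 0, 0.4],
  [0, 0, 0, 0, 0, 0, 0.4],
  [0, 0, -0.5, 0, 0, 0, 0.5],
  [0, 0, -1, 0, 0, 0, 0.5],
])

```text
t: 11.75
tool_pos: [0.6262, 0.0637, 0.149]
tool_rot: [-2.343, -2.089, 0.005]
contact_force: [0.1, 0.7, -0.1]
opening: 0.0641
grip_force: 0.0
```

jog_arm([
  [0, 0, -1, 0, 0, 0, 0.5],
  [0, 0, -1, 0, 0, 0, 0.5],
  [0, 0, -1, 0, 0, 0, 0.5],
  [0, 0, -1, 0, 0, 0, 0.5],
  [-1, 0.14, -0.5, 0, 0, 0, 0.5],
  [-1, 0.14, -0.5, 0, 0, 0, 0.5],
  [-1, 0.14, 0, 0, 0, 0, 0.5],
  [-1, 0.14, 0, 0, 0, 0, 0.5],
])

```text
t: 12.55
tool_pos: [0.6299, -0.0178, 0.2521]
tool_rot: [2.343, 2.09, 0.002]
contact_force: [-0.5, -0.1, 0.3]
opening: 0.0644
grip_force: 0.0
```

```bash
python3 - <<'E'
from h import *
for n in("top","scene"):
    c=Cam(n); im,_=ctrl.get_image(n)
    for k in("red","blue"):
        for b in blobs(masks(im)[k],15):
            if b[1]<200: print(n,k,b[0].round(),b[1],"table",ab(c.plane(b[0],.1)[0]),"deck",ab(c.plane(b[0],.15)[0]))
o=ctrl.get_obs(); print(ab(o["tool_pos"]),o["tool_pos"])
E
```

```text
top red [425. 252.] 47 table [ 0.5731 -0.326 ] deck [ 0.5671 -0.3161]
top red [190. 270.] 185 table [0.4534 0.3781] deck [0.4511 0.3665]
top red [481. 286.] 82 table [ 0.485  -0.5027] deck [ 0.4817 -0.4874]
top blue [534. 144.] 32 table [ 0.942  -0.6435] deck [ 0.9248 -0.6238]
top blue [235. 166.] 19 table [0.7866 0.2778] deck [0.7741 0.2693]
top blue [426. 208.] 43 table [ 0.71   -0.3207] deck [ 0.6999 -0.3109]
top blue [133. 235.] 22 table [0.5444 0.563 ] deck [0.5393 0.5458]
scene red [418. 130.] 174 table [0.4298 0.3931] deck [0.4643 0.3595]
scene red [374. 209.] 79 table [0.59   0.1571] deck [0.6164 0.1354]
scene red [ 85. 279.] 147 table [ 0.4526 -0.4982] deck [ 0.486  -0.4866]
scene red [179. 289.] 110 table [ 0.5717 -0.3261] deck [ 0.599  -0.3232]
scene red [241. 302.] 89 table [ 0.664  -0.2191] deck [ 0.6866 -0.2217]
scene blue [497. 159.] 23 table [0.6055 0.5182] deck [0.6311 0.4782]
scene blue [175. 248.] 69 table [ 0.4709 -0.2985] deck [ 0.5034 -0.2971]
scene blue [465. 276.] 40 table [0.8392 0.2432] deck [0.853  0.2172]
scene blue [204. 342.] 114 table [ 0.71   -0.3208] deck [ 0.7303 -0.3182]
[0.6277 0.0533] [ 0.62967035 -0.0190814   0.2514469 ]
```

jog_arm([
  [-1, 0.13, 0, 0, 0, 0, 0.5],
  [-1, 0.13, 0, 0, 0, 0, 0.5],
  [-1, 0.13, 0, 0, 0, 0, 0.5],
  [-1, 0.13, 0, 0, 0, 0, 0.5],
  [-1, 0.13, 0, 0, 0, 0, 0.5],
  [-1, 0.13, 0, 0, 0, 0, 0.5],
  [-1, 0.13, 0, 0, 0, 0, 0.5],
  [-1, 0.13, 0, 0, 0, 0, 0.5],
])

```text
t: 13.45
tool_pos: [0.6319, -0.1794, 0.2506]
tool_rot: [2.345, 2.091, 0.0]
contact_force: [0.0, 0.8, -0.2]
opening: 0.064
grip_force: 0.0
```

jog_arm([
  [-1, 0.13, 0.4, 0, 0, 0, 0.5],
  [-1, 0.13, 0.4, 0, 0, 0, 0.5],
  [-1, 0.13, 0.4, 0, 0, 0, 0.5],
  [-1, 0.13, 0.4, 0, 0, 0, 0.5],
  [-1, 0.13, 0.4, 0, 0, 0, 0.5],
  [-0.6, 0.13, 0.4, 0, 0, 0, 0.5],
  [0, 0, 0, 0, 0, 0, 0.5],
  [0, 0, 0, 0, 0, 0, 0.5],
])

```text
t: 14.25
tool_pos: [0.6345, -0.2913, 0.2019]
tool_rot: [-2.344, -2.09, -0.0]
contact_force: [-0.3, 0.2, 0.5]
opening: 0.0638
grip_force: 0.0
```

```bash
python3 - <<'E'
from h import *
im=caps()
E
```

```text
tcp [ 0.6345 -0.2913  0.2019] ab [ 0.6638 -0.2165] [-2.344 -2.09  -0.   ]
red [315. 199.] 70 [292 195  46  13] ab@.104 [ 0.6629 -0.1864]
red [316. 247.] 1316 [296 226  41  42] ab@.104 [ 0.6632 -0.2176]
blue [58.  6.] 388 [37  0 60 19] ab@.104 [ 0.481 -0.04 ]
blue [360. 302.] 117 [342 298  38  18] ab@.104 [ 0.6935 -0.2582]
blue [368. 315.] 141 [352 311  35  11] ab@.104 [ 0.6992 -0.268 ]
blue [ 85. 333.] 518 [ 73 318  25  30] ab@.104 [ 0.4706 -0.2958]
blue [377. 372.] 663 [360 360  34  26] ab@.104 [ 0.7095 -0.3203]
blue [457. 434.] 710 [438 419  45  31] ab@.104 [ 0.7945 -0.4047]
blue [163. 433.] 325 [149 423  28  25] ab@.104 [ 0.5188 -0.4055]
blue [478. 458.] 921 [451 441  47  39] ab@.104 [ 0.8295 -0.4505]
```

jog_arm([
  [-0.08, 0, 1, 0, 0, 0, 0.5],
  [0, 0, 1, 0, 0, 0, 0.5],
  [0, 0, 1, 0, 0, 0, 0.5],
  [0, 0, 1, 0, 0, 0, 0.5],
  [0, 0, 1, 0, 0, 0, 0.5],
  [0, 0, 1, 0, 0, 0, 0.5],
  [0, 0, 0.85, 0, 0, 0, 0.5],
  [0, 0, 0, 0, 0, 0, 0.5],
])

```text
t: 15.1
tool_pos: [0.6329, -0.2913, 0.0625]
tool_rot: [-2.34, -2.088, 0.002]
contact_force: [-1.3, 1.1, -0.7]
opening: 0.0639
grip_force: 0.0
```

jog_arm([
  [0, 0, 0, 0, 0, 0, -1],
  [0, 0, 0, 0, 0, 0, -1],
  [0, 0, 0, 0, 0, 0, -1],
  [0, 0, 0, 0, 0, 0, -1],
  [0, 0, 0, 0, 0, 0, -1],
  [0, 0, 0, 0, 0, 0, -1],
], grip_force=40)

```text
t: 15.7
tool_pos: [0.635, -0.2934, 0.0666]
tool_rot: [2.344, 2.089, 0.001]
contact_force: [0.3, 0.4, 3.5]
opening: 0.045
grip_force: 41.2
```

jog_arm([
  [0, 0, -1, 0, 0, 0, -1],
  [0, 0, -1, 0, 0, 0, -1],
  [0, 0, -1, 0, 0, 0, -1],
  [0, 0, -1, 0, 0, 0, -1],
  [1, -0.16, -1, 0, 0, 0, -1],
  [1, -0.16, -1, 0, 0, 0, -1],
  [1, -0.16, -1, 0, 0, 0, -1],
  [1, -0.16, -1, 0, 0, 0, -1],
])

```text
t: 16.5
tool_pos: [0.6302, -0.2112, 0.2253]
tool_rot: [-2.344, -2.089, 0.001]
contact_force: [-1.2, 1.4, -1.7]
opening: 0.045
grip_force: 41.3
```

jog_arm([
  [1, -0.16, -0.2, 0, 0, 0, -1],
  [1, -0.16, -0.2, 0, 0, 0, -1],
  [1, -0.16, -0.2, 0, 0, 0, -1],
  [1, -0.16, -0.2, 0, 0, 0, -1],
  [1, -0.16, -0.2, 0, 0, 0, -1],
  [1, -0.16, -0.2, 0, 0, 0, -1],
  [1, -0.16, -0.2, 0, 0, 0, -1],
  [1, -0.16, -0.2, 0, 0, 0, -1],
])

```text
t: 17.3
tool_pos: [0.6233, -0.0484, 0.2573]
tool_rot: [-2.344, -2.091, 0.0]
contact_force: [0.1, 0.4, -1.0]
opening: 0.0448
grip_force: 41.3
```

jog_arm([
  [1, -0.16, 0, 0, 0, 0, -1],
  [1, -0.16, 0, 0, 0, 0, -1],
  [0.67, -0.16, 0, 0, 0, 0, -1],
  [0, 0, 0, 0, 0, 0, -1],
  [0, 0, 0, 0, 0, 0, -1],
])

```text
t: 17.8
tool_pos: [0.6201, 0.004, 0.2573]
tool_rot: [2.344, 2.091, -0.001]
contact_force: [-0.8, -0.5, -1.7]
opening: 0.0449
grip_force: 41.3
```

```bash
python3 - <<'E'
from h import *
im=caps()
E
```

```text
tcp [0.6201 0.004  0.2573] ab [0.6155 0.0752] [ 2.344e+00  2.091e+00 -1.000e-03]
red [163.  89.] 68 [151  87  25   6] ab@.104 [0.4961 0.1823]
red [316. 148.] 1389 [295 127  43  43] ab@.104 [0.6153 0.1316]
red [312. 245.] 306 [272 237  81  30] ab@.104 [0.6121 0.0556]
red [313. 268.] 709 [263 256 105  45] ab@.104 [0.6129 0.0358]
red [318. 381.] 4325 [276 347  86  65] ab@.104 [ 0.6168 -0.0835]
blue [498.   6.] 207 [488   0  19  14] ab@.104 [0.7605 0.2566]
blue [186. 208.] 18 [182 206   9   6] ab@.104 [0.5106 0.0861]
blue [184. 289.] 1534 [134 206  81 113] ab@.104 [0.4998 0.014 ]
blue [184. 215.] 25 [178 212  15   6] ab@.104 [0.5085 0.0809]
```

jog_arm([
  [0, 0.04, 1, 0, 0, 0, -1],
  [0, 0, 1, 0, 0, 0, -1],
  [0, 0, 1, 0, 0, 0, -1],
  [0, 0, 1, 0, 0, 0, -1],
  [0, 0, 1, 0, 0, 0, -1],
  [0, 0, 1, 0, 0, 0, -1],
  [0, 0, 0.8, 0, 0, 0, -1],
  [0, 0, 0, 0, 0, 0, -1],
])

```text
t: 18.65
tool_pos: [0.6191, 0.0033, 0.1182]
tool_rot: [-2.343, -2.087, 0.006]
contact_force: [-0.8, 0.5, -1.9]
opening: 0.0448
grip_force: 41.3
```

jog_arm([
  [0, 0, 0.1, 0, 0, 0, -1],
  [0, 0, 0, 0, 0, 0, -1],
])

```text
t: 18.85
tool_pos: [0.6218, 0.0035, 0.1206]
tool_rot: [2.344, 2.089, 0.002]
contact_force: [-0.3, 0.3, -1.4]
opening: 0.045
grip_force: 41.3
```

jog_arm([
  [0, 0, 0.1, 0, 0, 0, -1],
  [0, 0, 0, 0, 0, 0, -1],
])

```text
t: 19.05
tool_pos: [0.6214, 0.0038, 0.1181]
tool_rot: [2.344, 2.09, 0.001]
contact_force: [1.3, 0.5, -2.0]
opening: 0.0447
grip_force: 41.3
```

jog_arm([
  [0, 0, 0.1, 0, 0, 0, -1],
  [0, 0, 0, 0, 0, 0, -1],
])

```text
t: 19.25
tool_pos: [0.6216, 0.0039, 0.1167]
tool_rot: [2.344, 2.09, 0.002]
contact_force: [-1.5, 0.2, 3.0]
opening: 0.0448
grip_force: 41.6
```

jog_arm([
  [0, 0, 0.05, 0, 0, 0, -1],
  [0, 0, 0, 0, 0, 0, -1],
])

```text
t: 19.45
tool_pos: [0.6216, 0.0039, 0.1166]
tool_rot: [2.344, 2.09, 0.001]
contact_force: [-4.0, 1.0, 7.7]
opening: 0.0443
grip_force: 42.3
```

Seated. I release and head for C.

jog_arm([
  [0, 0, -0.1, 0, 0, 0, -1],
  [0, 0, 0, 0, 0, 0, 0.1],
  [0, 0, 0, 0, 0, 0, 0.4],
  [0, 0, 0, 0, 0, 0, 0.4],
  [0, 0, 0, 0, 0, 0, 0.4],
  [0, 0, 0, 0, 0, 0, 0.4],
  [0, 0, -0.5, 0, 0, 0, 0.5],
  [0, 0, -1, 0, 0, 0, 0.5],
])

```text
t: 20.25
tool_pos: [0.6197, 0.004, 0.1451]
tool_rot: [-2.343, -2.089, 0.004]
contact_force: [0.7, 0.7, -0.4]
opening: 0.0635
grip_force: 0.0
```

jog_arm([
  [0, 0, -1, 0, 0, 0, 0.5],
  [0, 0, -1, 0, 0, 0, 0.5],
  [0, 0, -1, 0, 0, 0, 0.5],
  [0, 0, -1, 0, 0, 0, 0.5],
  [-1, -0.1, -0.5, 0, 0, 0, 0.5],
  [-1, -0.1, -0.5, 0, 0, 0, 0.5],
  [-1, -0.1, 0, 0, 0, 0, 0.5],
  [-1, -0.1, 0, 0, 0, 0, 0.5],
])

```text
t: 21.05
tool_pos: [0.6041, -0.0755, 0.2482]
tool_rot: [2.343, 2.09, 0.002]
contact_force: [0.3, 0.3, 0.1]
opening: 0.0641
grip_force: 0.0
```

```bash
python3 - <<'E'
from h import *
for n in("top","scene"):
    c=Cam(n); im,_=ctrl.get_image(n)
    for k in("red","blue"):
        for b in blobs(masks(im)[k],15):
            if b[1]<200: print(n,k,b[0].round(),b[1],"table",ab(c.plane(b[0],.1)[0]),"deck",ab(c.plane(b[0],.15)[0]))
o=ctrl.get_obs(); print(ab(o["tool_pos"]),o["tool_pos"])
E
```

```text
top red [274. 222.] 44 table [0.6232 0.1385] deck [0.6157 0.1343]
top red [292. 224.] 15 table [0.624  0.0826] deck [0.6165 0.0801]
top red [426. 252.] 24 table [ 0.5738 -0.3313] deck [ 0.5677 -0.3212]
top red [190. 270.] 182 table [0.4537 0.378 ] deck [0.4514 0.3664]
top red [481. 286.] 82 table [ 0.485  -0.5027] deck [ 0.4817 -0.4874]
top blue [533. 144.] 31 table [ 0.9418 -0.643 ] deck [ 0.9245 -0.6234]
top blue [503. 151.] 30 table [ 0.9112 -0.5486] deck [ 0.8949 -0.5318]
top blue [235. 166.] 19 table [0.7866 0.2778] deck [0.7741 0.2693]
top blue [133. 235.] 21 table [0.5447 0.5633] deck [0.5395 0.546 ]
scene red [418. 130.] 174 table [0.4298 0.3931] deck [0.4643 0.3595]
scene red [374. 209.] 78 table [0.5901 0.1571] deck [0.6165 0.1354]
scene red [351. 219.] 86 table [0.5906 0.0933] deck [0.617  0.0749]
scene red [ 85. 279.] 144 table [ 0.4526 -0.4982] deck [ 0.4859 -0.4866]
scene red [179. 289.] 103 table [ 0.5721 -0.3263] deck [ 0.5994 -0.3235]
scene blue [497. 159.] 23 table [0.6055 0.5182] deck [0.6311 0.4782]
scene blue [175. 248.] 69 table [ 0.4706 -0.2986] deck [ 0.5031 -0.2972]
scene blue [465. 276.] 41 table [0.839  0.2431] deck [0.8528 0.2171]
scene blue [204. 343.] 97 table [ 0.7103 -0.3213] deck [ 0.7306 -0.3186]
[ 0.6085 -0.0068] [ 0.60373824 -0.07657975  0.24747417]
```

jog_arm([
  [-1, -0.115, 0, 0, 0, 0, 0.5],
  [-1, -0.115, 0, 0, 0, 0, 0.5],
  [-1, -0.115, 0, 0, 0, 0, 0.5],
  [-1, -0.115, 0, 0, 0, 0, 0.5],
  [-1, -0.115, 0, 0, 0, 0, 0.5],
  [-1, -0.115, 0, 0, 0, 0, 0.5],
  [-1, -0.115, 0, 0, 0, 0, 0.5],
  [-1, -0.115, 0, 0, 0, 0, 0.5],
])

```text
t: 21.95
tool_pos: [0.5675, -0.2316, 0.2469]
tool_rot: [2.344, 2.091, 0.001]
contact_force: [-0.2, 0.7, -0.4]
opening: 0.0641
grip_force: 0.0
```

jog_arm([
  [-1, -0.115, 0.3, 0, 0, 0, 0.5],
  [-1, -0.115, 0.3, 0, 0, 0, 0.5],
  [-1, -0.115, 0.3, 0, 0, 0, 0.5],
  [-1, -0.115, 0.3, 0, 0, 0, 0.5],
  [-1, -0.115, 0.3, 0, 0, 0, 0.5],
  [-1, -0.115, 0.3, 0, 0, 0, 0.5],
  [-1, -0.115, 0.3, 0, 0, 0, 0.5],
  [-0.95, -0.1, 0.3, 0, 0, 0, 0.5],
])

```text
t: 22.75
tool_pos: [0.5307, -0.389, 0.1979]
tool_rot: [-2.345, -2.09, -0.0]
contact_force: [-0.3, 0.3, 0.5]
opening: 0.0643
grip_force: 0.0
```

jog_arm([
  [0, 0, 0, 0, 0, 0, 0.5],
  [0, 0, 0, 0, 0, 0, 0.5],
])

```text
t: 22.95
tool_pos: [0.5309, -0.3879, 0.198]
tool_rot: [-2.345, -2.089, -0.001]
contact_force: [-0.3, -0.5, 0.1]
opening: 0.0641
grip_force: 0.0
```

```bash
python3 - <<'E'
from h import *
im=caps()
E
```

```text
tcp [ 0.5309 -0.3879  0.198 ] ab [ 0.572  -0.3244] [-2.345e+00 -2.089e+00 -1.000e-03]
red [318. 199.] 72 [294 195  48  13] ab@.104 [ 0.5729 -0.2936]
red [318. 247.] 1354 [298 227  41  42] ab@.104 [ 0.5727 -0.3245]
red [191. 445.] 48 [185 440  11  12] ab@.104 [ 0.455 -0.521]
blue [160. 206.] 1138 [142 187  36  40] ab@.104 [ 0.471  -0.2968]
blue [457. 199.] 117 [448 186  30  37] ab@.104 [ 0.6607 -0.2927]
blue [468. 208.] 189 [459 192  35  46] ab@.104 [ 0.669  -0.2985]
blue [514. 239.] 1007 [497 220  35  38] ab@.104 [ 0.7078 -0.3195]
blue [448. 332.] 52 [442 326  13  13] ab@.104 [ 0.6674 -0.3908]
blue [568. 369.] 3451 [522 329  83  88] ab@.104 [ 0.8015 -0.445 ]
```

jog_arm([
  [0, 0, 1, 0, 0, 0, 0.5],
  [0, 0, 1, 0, 0, 0, 0.5],
  [0, 0, 1, 0, 0, 0, 0.5],
  [0, 0, 1, 0, 0, 0, 0.5],
  [0, 0, 1, 0, 0, 0, 0.5],
  [0, 0, 1, 0, 0, 0, 0.5],
  [0, 0, 0.6, 0, 0, 0, 0.5],
  [0, 0, 0, 0, 0, 0, 0.5],
])

```text
t: 23.8
tool_pos: [0.5304, -0.3859, 0.0644]
tool_rot: [-2.341, -2.089, 0.0]
contact_force: [-0.3, 0.5, 0.3]
opening: 0.0644
grip_force: 0.0
```

jog_arm([
  [0, 0, 0, 0, 0, 0, -1],
  [0, 0, 0, 0, 0, 0, -1],
  [0, 0, 0, 0, 0, 0, -1],
  [0, 0, 0, 0, 0, 0, -1],
  [0, 0, 0, 0, 0, 0, -1],
  [0, 0, 0, 0, 0, 0, -1],
], grip_force=40)

```text
t: 24.4
tool_pos: [0.5319, -0.388, 0.0679]
tool_rot: [2.343, 2.089, 0.001]
contact_force: [-0.7, 1.3, 5.6]
opening: 0.0446
grip_force: 41.6
```

jog_arm([
  [0, 0, -1, 0, 0, 0, -1],
  [0, 0, -1, 0, 0, 0, -1],
  [0, 0, -1, 0, 0, 0, -1],
  [0, 0, -1, 0, 0, 0, -1],
  [1, 0.128, -1, 0, 0, 0, -1],
  [1, 0.128, -1, 0, 0, 0, -1],
  [1, 0.128, -1, 0, 0, 0, -1],
  [1, 0.128, -1, 0, 0, 0, -1],
])

```text
t: 25.2
tool_pos: [0.5499, -0.308, 0.2256]
tool_rot: [-2.344, -2.089, 0.001]
contact_force: [0.7, 0.4, -2.1]
opening: 0.0449
grip_force: 41.3
```

jog_arm([
  [1, 0.128, -0.2, 0, 0, 0, -1],
  [1, 0.128, -0.2, 0, 0, 0, -1],
  [1, 0.128, -0.2, 0, 0, 0, -1],
  [1, 0.128, -0.2, 0, 0, 0, -1],
  [1, 0.128, -0.2, 0, 0, 0, -1],
  [1, 0.128, -0.2, 0, 0, 0, -1],
  [1, 0.128, -0.2, 0, 0, 0, -1],
  [1, 0.128, -0.2, 0, 0, 0, -1],
])

```text
t: 26.0
tool_pos: [0.5886, -0.1516, 0.257]
tool_rot: [-2.343, -2.089, 0.002]
contact_force: [0.5, 0.4, -1.9]
opening: 0.0445
grip_force: 41.4
```

jog_arm([
  [1, 0.128, 0, 0, 0, 0, -1],
  [1, 0.128, 0, 0, 0, 0, -1],
  [1, 0.128, 0, 0, 0, 0, -1],
  [1, 0.128, 0, 0, 0, 0, -1],
  [0.96, 0.128, 0, 0, 0, 0, -1],
  [0, 0, 0, 0, 0, 0, -1],
  [0, 0, 0, 0, 0, 0, -1],
])

```text
t: 26.7
tool_pos: [0.6127, -0.0553, 0.2572]
tool_rot: [-2.343, -2.091, 0.003]
contact_force: [0.4, -0.5, -1.3]
opening: 0.0446
grip_force: 41.4
```

```bash
python3 - <<'E'
from h import *
im=caps()
E
```

```text
tcp [ 0.6127 -0.0553  0.2572] ab [0.615  0.0154] [-2.343 -2.091  0.003]
red [162.  22.] 74 [152  19  22   6] ab@.104 [0.4946 0.1784]
red [318.  52.] 1392 [296  32  44  41] ab@.104 [0.6155 0.1443]
red [318. 150.] 1384 [297 129  43  43] ab@.104 [0.616  0.0706]
red [314. 245.] 291 [276 238  77  24] ab@.104 [ 0.613  -0.0043]
red [315. 269.] 695 [264 258 106  42] ab@.104 [ 0.6131 -0.0247]
red [317. 381.] 4316 [275 347  84  65] ab@.104 [ 0.6148 -0.1429]
blue [156. 100.] 3522 [114   0  89 197] ab@.104 [0.4888 0.115 ]
blue [183.   6.] 38 [182   0   7  14] ab@.104 [0.512 0.189]
blue [149. 158.] 24 [146 153   7  10] ab@.104 [0.4803 0.0689]
blue [177. 232.] 1326 [124 167  85  96] ab@.104 [0.4993 0.0067]
blue [152. 249.] 54 [145 242  18  16] ab@.104 [ 0.4739 -0.009 ]
blue [140. 252.] 36 [134 248  12   9] ab@.104 [ 0.4615 -0.012 ]
```

jog_arm([
  [0, 0.05, 1, 0, 0, 0, -1],
  [0, 0, 1, 0, 0, 0, -1],
  [0, 0, 1, 0, 0, 0, -1],
  [0, 0, 1, 0, 0, 0, -1],
  [0, 0, 1, 0, 0, 0, -1],
  [0, 0, 1, 0, 0, 0, -1],
  [0, 0, 0.85, 0, 0, 0, -1],
  [0, 0, 0, 0, 0, 0, -1],
])

```text
t: 27.55
tool_pos: [0.6129, -0.0561, 0.1192]
tool_rot: [-2.344, -2.088, 0.004]
contact_force: [0.4, 0.3, -1.8]
opening: 0.0447
grip_force: 42.1
```

jog_arm([
  [0, 0, 0.08, 0, 0, 0, -1],
  [0, 0, 0, 0, 0, 0, -1],
  [0, 0, 0, 0, 0, 0, -1],
])

```text
t: 27.85
tool_pos: [0.6146, -0.0557, 0.1206]
tool_rot: [2.344, 2.09, 0.001]
contact_force: [-0.0, 0.0, -2.5]
opening: 0.0452
grip_force: 42.1
```

jog_arm([
  [0, 0, 0.1, 0, 0, 0, -1],
  [0, 0, 0, 0, 0, 0, -1],
])

```text
t: 28.05
tool_pos: [0.6142, -0.0555, 0.1179]
tool_rot: [2.345, 2.091, 0.0]
contact_force: [0.9, -0.3, -3.3]
opening: 0.0448
grip_force: 42.1
```

jog_arm([
  [0, 0, 0.1, 0, 0, 0, -1],
  [0, 0, 0, 0, 0, 0, -1],
])

```text
t: 28.25
tool_pos: [0.6144, -0.0556, 0.1176]
tool_rot: [-2.345, -2.091, 0.0]
contact_force: [-3.2, 0.7, 5.2]
opening: 0.0448
grip_force: 42.8
```

jog_arm([
  [0, 0, 0.05, 0, 0, 0, -1],
  [0, 0, 0, 0, 0, 0, -1],
])

```text
t: 28.45
tool_pos: [0.6145, -0.0556, 0.1176]
tool_rot: [2.345, 2.091, -0.001]
contact_force: [-5.2, 1.5, 10.6]
opening: 0.045
grip_force: 43.3
```

jog_arm([
  [0, 0, -0.12, 0, 0, 0, -1],
  [0, 0, 0, 0, 0, 0, 0.1],
  [0, 0, 0, 0, 0, 0, 0.4],
  [0, 0, 0, 0, 0, 0, 0.4],
  [0, 0, 0, 0, 0, 0, 0.4],
  [0, 0, 0, 0, 0, 0, 0.4],
  [0, 0, -0.5, 0, 0, 0, 0.5],
  [0, 0, -1, 0, 0, 0, 0.5],
])

```text
t: 29.25
tool_pos: [0.6129, -0.0553, 0.1459]
tool_rot: [-2.343, -2.088, 0.004]
contact_force: [-0.3, -0.5, 0.1]
opening: 0.0643
grip_force: 0.0
```

jog_arm([
  [0, 0, -1, 0, 0, 0, 0.5],
  [0, 0, -1, 0, 0, 0, 0.5],
  [0, 0, -1, 0, 0, 0, 0.5],
  [0, 0, -1, 0, 0, 0, 0.5],
  [0, -1, -1, 0, 0, 0, 0],
  [0, -1, -1, 0, 0, 0, -0.5],
  [0.5, -1, 0, 0, 0, 0, -1],
  [0.5, -1, 0, 0, 0, 0, -1],
])

```text
t: 30.05
tool_pos: [0.5368, -0.0265, 0.2694]
tool_rot: [2.344, 2.088, 0.003]
contact_force: [-0.4, 0.3, -0.7]
opening: 0.0059
grip_force: 0.0
```

```bash
python3 - <<'E'
from h import *
c=Cam("scene"); im,_=ctrl.get_image("scene")
for b in blobs(masks(im)["red"],15):
    if b[1]<400: print("scene",b[0].round(),b[1],"deck",ab(c.plane(b[0],.15)[0]))
f=np.load("pics/w1.npz"); w=f["im"]; cw=Cam("wrist",dict(tool_pos=f["p"],tool_rot=f["r"]))
ct=Cam("top"); t=np.load("pics/top0.npz")["im"]; s0=np.load("pics/scene0.npz")["im"]
for n,i,cc in(("w",w,cw),("top",t,ct),("scene",s0,c)):
    n_,l,st,ce=cv2.connectedComponentsWithStats(masks(i)["red"].astype(np.uint8))
    for k in range(1,n_):
        u=ce[k]; p=cc.plane(u,.13)[0]
        if st[k,4]>60 and np.hypot(*(p[:2]-[.491,.317]))<.03:
            P=cc.plane(np.argwhere(l==k)[:,::-1],.13)[:,:2]; r=cv2.minAreaRect((P*1000).astype(np.float32)); e=cv2.fitLine(P.astype(np.float32),cv2.DIST_L2,0,.01,.01).ravel()
            d=e[:2]; d=d*np.sign(d[1]); ctr=np.array(r[0])/1000; nut=ctr-.14*d
            print(n,"ctr",ab(ctr),r[1],"angle rel mixer x",np.arctan2(d@my,d@mx).round(3),"nut",ab(nut))
o=ctrl.get_obs(); print(ab(o["tool_pos"]),o["tool_pos"],o["opening"])
E
```

```text
scene [418. 130.] 173 deck [0.4643 0.3595]
scene [374. 209.] 78 deck [0.6165 0.1354]
scene [351. 219.] 85 deck [0.617  0.0747]
scene [327. 231.] 85 deck [0.6185 0.0138]
scene [ 85. 279.] 141 deck [ 0.4858 -0.4866]
w ctr [0.4515 0.3722] (21.25013542175293, 91.17656707763672) angle rel mixer x 2.412 nut [0.5558 0.2789]
top ctr [0.4518 0.3711] (18.906545639038086, 86.824951171875) angle rel mixer x 2.397 nut [0.5548 0.2762]
scene ctr [0.4495 0.3727] (20.034347534179688, 87.65480041503906) angle rel mixer x 2.412 nut [0.5538 0.2794]
[0.5339 0.0368] [ 0.53462076 -0.0247163   0.26866287] 0.00020988244720957625
```

jog_arm([
  [0.94, -0.35, 0, 0, 0, 0, -1],
  [0.94, -0.35, 0, 0, 0, 0, -1],
  [0.94, -0.35, 0, 0, 0, 0, -1],
  [0.94, -0.35, 0, 0, 0, 0, -1],
  [0.94, -0.35, 0, 0, 0, 0, -1],
  [0.94, -0.35, 0, 0, 0, 0, -1],
  [0.94, -0.35, 0, 0, 0, 0, -1],
  [0.94, -0.35, 0, 0, 0, 0, -1],
])

```text
t: 30.9
tool_pos: [0.4986, 0.13, 0.2679]
tool_rot: [2.345, 2.09, 0.001]
contact_force: [0.3, -1.0, -0.6]
opening: -0.0
grip_force: 0.0
```

jog_arm([
  [0.94, -0.35, 0, 0, 0, 0, -1],
  [0.94, -0.35, 0, 0, 0, 0, -1],
  [0.94, -0.35, 0, 0, 0, 0, -1],
  [0.94, -0.35, 0, 0, 0, 0, -1],
  [0.94, -0.35, 0, 0, 0, 0, -1],
  [0.94, -0.35, 0, 0, 0, 0, -1],
  [0.94, -0.35, 0, 0, 0, 0, -1],
  [0.94, -0.35, 0, 0, 0, 0, -1],
])

```text
t: 31.7
tool_pos: [0.4602, 0.2859, 0.2679]
tool_rot: [2.345, 2.09, 0.001]
contact_force: [1.1, -0.1, -0.6]
opening: -0.0001
grip_force: 0.0
```

jog_arm([
  [0, 0, 0.5, 0, 0, -0.178, -1],
  [0, 0, 0.5, 0, 0, -0.178, -1],
  [0, 0, 0.5, 0, 0, -0.178, -1],
  [0, 0, 0.5, 0, 0, -0.178, -1],
  [0, 0, 0.5, 0, 0, -0.178, -1],
  [0, 0, 0.5, 0, 0, -0.178, -1],
  [0, 0, 0, 0, 0, 0, -1],
  [0, 0, 0, 0, 0, 0, -1],
])

```text
t: 32.5
tool_pos: [0.4604, 0.2851, 0.2077]
tool_rot: [1.294, 2.862, 0.0]
contact_force: [-0.1, -0.2, 0.2]
opening: 0.0001
grip_force: 0.0
```

```bash
cat >> h.py <<'E'
N=np.array([.555,.2785])
def hand():
    o=ctrl.get_obs(); p=ab(o["tool_pos"]); M=R.from_rotvec(o["tool_rot"]).as_matrix()
    n=np.array([M[:2,1]@mx,M[:2,1]@my]); r=np.array([M[:2,0]@mx,M[:2,0]@my]); d=p-N
    print("ab",p,"z",o["tool_pos"][2].round(4),"tool theta",np.arctan2(r[1],r[0]).round(3),"pos in tool axes (r,n)",(d@r).round(4),(d@n).round(4),"polar",np.hypot(*d).round(4),np.arctan2(d[1],d[0]).round(3),"F.n",(o["contact_force"][:2]@M[:2,1]).round(1),o["contact_force"].round(1))
E
python3 - <<'E'
from h import *
hand(); im,d,c=snap("wrist","w4")
E
```

```text
ab [0.4246 0.3361] z 0.2077 tool theta 2.407 pos in tool axes (r,n) 0.1354 -0.0446 polar 0.1426 2.726 F.n -0.1 [-0.1 -0.2  0.2]
```

View pics/w4.png

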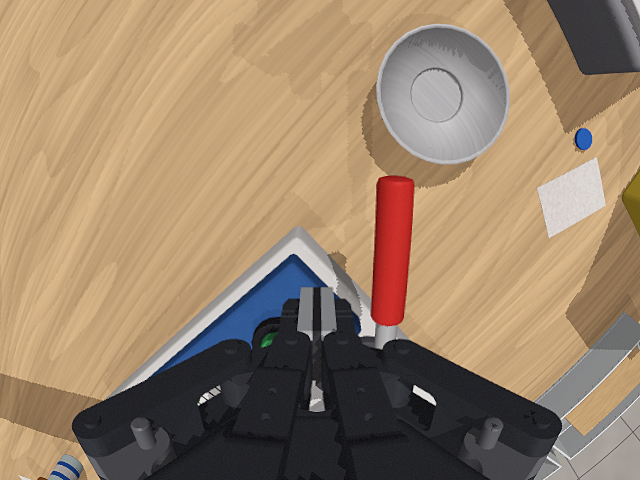

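The wrist view shows the closed fingertips at (317,310) beside the red bar at about (395,250). The bar is parallel to the tool and clear of it. I lower, then push along the arc.

jog_arm([
  [0, 0, 1, 0, 0, 0, -1],
  [0, 0, 1, 0, 0, 0, -1],
  [0, 0, 1, 0, 0, 0, -1],
  [0, 0, 0.95, 0, 0, 0, -1],
  [0.1, 0.4, 0, 0, 0, 0, -1],
  [0.1, 0.4, 0, 0, 0, 0, -1],
  [0, 0, 0, 0, 0, 0, -1],
])

```text
t: 33.25
tool_pos: [0.4713, 0.3001, 0.1304]
tool_rot: [1.289, 2.862, 0.005]
contact_force: [-0.6, -0.5, -0.2]
opening: 0.0001
grip_force: 0.0
```

```bash
python3 -c "
from h import *
hand()"
```

```text
ab [0.4337 0.3522] z 0.1304 tool theta 2.41 pos in tool axes (r,n) 0.1395 -0.0262 polar 0.1419 2.596 F.n -0.8 [-0.6 -0.5 -0.2]
```

jog_arm([
  [0.055, 0.42, 0, 0, 0, 0.076, -1],
  [0.055, 0.42, 0, 0, 0, 0.076, -1],
  [0.055, 0.42, 0, 0, 0, 0.076, -1],
  [0.055, 0.42, 0, 0, 0, 0.076, -1],
  [0.055, 0.42, 0, 0, 0, 0.076, -1],
  [0.055, 0.42, 0, 0, 0, 0.076, -1],
  [0.055, 0.42, 0, 0, 0, 0.076, -1],
  [0, 0, 0, 0, 0, 0, -1],
])

```text
t: 34.05
tool_pos: [0.5166, 0.3364, 0.1298]
tool_rot: [1.855, 2.534, 0.003]
contact_force: [-0.1, -0.4, 0.5]
opening: -0.0003
grip_force: 0.0
```

```bash
python3 -c "
from h import *
hand()"
```

```text
ab [0.4745 0.3935] z 0.1298 tool theta 1.993 pos in tool axes (r,n) 0.1379 -0.0264 polar 0.1404 2.182 F.n -0.2 [-0.1 -0.4  0.5]
```

```bash
cat >> h.py <<'E'
def handle(n="scene"):
    c=Cam(n); im,_=ctrl.get_image(n); k_,l,st,ce=cv2.connectedComponentsWithStats(masks(im)["red"].astype(np.uint8))
    for k in range(1,k_):
        p=ab(c.plane(ce[k],.13)[0])
        if st[k,4]>30 and np.hypot(*(p-N))<.19 and np.hypot(*(p-N))>.09 and p[1]>.27:
            P=c.plane(np.argwhere(l==k)[:,::-1],.13)[:,:2]; e=cv2.fitLine(P.astype(np.float32),cv2.DIST_L2,0,.01,.01).ravel(); d=e[:2]*np.sign(e[1])
            q=p-N; print(n,"area",st[k,4],"ctr",p,"polar",np.hypot(*q).round(3),np.arctan2(q[1],q[0]).round(3),"line angle",np.arctan2(d@my,d@mx).round(3))
E
python3 -c "
from h import *
hand();handle();handle('top')"
```

```text
ab [0.4745 0.3935] z 0.1298 tool theta 1.993 pos in tool axes (r,n) 0.1379 -0.0264 polar 0.1404 2.182 F.n -0.2 [-0.1 -0.4  0.5]
scene area 117 ctr [0.5007 0.3956] polar 0.129 2.005 line angle 1.973
```

jog_arm([
  [0.055, 0.42, 0, 0, 0, 0.076, -1],
  [0.055, 0.42, 0, 0, 0, 0.076, -1],
  [0.055, 0.42, 0, 0, 0, 0.076, -1],
  [0.055, 0.42, 0, 0, 0, 0.076, -1],
  [0.055, 0.42, 0, 0, 0, 0.076, -1],
  [0.055, 0.42, 0, 0, 0, 0.076, -1],
  [0.055, 0.42, 0, 0, 0, 0.076, -1],
  [0.055, 0.42, 0, 0, 0, 0.076, -1],
])

```text
t: 34.95
tool_pos: [0.5804, 0.3515, 0.1287]
tool_rot: [-2.403, -2.021, -0.001]
contact_force: [-2.9, 3.4, -0.2]
opening: 0.0002
grip_force: 1.4
```

```bash
python3 -c "
from h import *
hand();handle();handle('top')"
```

```text
ab [0.5362 0.4158] z 0.1287 tool theta 1.514 pos in tool axes (r,n) 0.136 -0.0266 polar 0.1386 1.707 F.n -3.5 [-2.9  3.4 -0.2]
scene area 192 ctr [0.561  0.4144] polar 0.136 1.527 line angle 1.479
```

jog_arm([
  [0.037, 0.28, 0, 0, 0, 0.05, -1],
  [0.037, 0.28, 0, 0, 0, 0.05, -1],
  [0.037, 0.28, 0, 0, 0, 0.05, -1],
  [0, 0, 0, 0, 0, 0, -1],
])

```text
t: 35.45
tool_pos: [0.5961, 0.3499, 0.1283]
tool_rot: [-2.514, -1.878, 0.004]
contact_force: [-6.2, 3.2, 2.9]
opening: -0.0002
grip_force: 3.1
```

```bash
python3 -c "
from h import *
hand();handle()"
```

```text
ab [0.552  0.4161] z 0.1283 tool theta 1.398 pos in tool axes (r,n) 0.135 -0.0266 polar 0.1376 1.593 F.n -6.8 [-6.2  3.2  2.9]
scene area 217 ctr [0.5767 0.4142] polar 0.137 1.412 line angle 1.397
```

jog_arm([
  [0, 0.25, 0, 0, 0, 0.05, -1],
  [0, 0, 0, 0, 0, 0, -1],
])

```text
t: 35.7
tool_pos: [0.599, 0.3499, 0.1281]
tool_rot: [-2.547, -1.827, 0.007]
contact_force: [-11.3, 7.0, 2.5]
opening: 0.0001
grip_force: 6.6
```

```bash
python3 -c "
from h import *
hand();handle()"
```

```text
ab [0.5549 0.4163] z 0.1281 tool theta 1.36 pos in tool axes (r,n) 0.1347 -0.0289 polar 0.1378 1.572 F.n -13.0 [-11.3   7.    2.5]
scene area 216 ctr [0.5794 0.414 ] polar 0.138 1.393 line angle 1.355
```

jog_arm([
  [0, 0.25, 0, 0, 0, 0.05, -1],
  [0, 0.25, 0, 0, 0, 0.05, -1],
  [0, 0.25, 0, 0, 0, 0.05, -1],
  [0, 0, 0, 0, 0, 0, -1],
])

```text
t: 36.15
tool_pos: [0.6132, 0.3474, 0.1286]
tool_rot: [-2.646, -1.674, 0.0]
contact_force: [-10.2, 14.4, 1.2]
opening: -0.0001
grip_force: 7.7
```

```bash
python3 -c "
from h import *
hand();handle()"
```

```text
ab [0.5692 0.4155] z 0.1286 tool theta 1.243 pos in tool axes (r,n) 0.1343 -0.0307 polar 0.1377 1.468 F.n -15.4 [-10.2  14.4   1.2]
scene area 244 ctr [0.5934 0.4123] polar 0.139 1.291 line angle 1.262
```

jog_arm([
  [0, 0.3, 0, 0, 0, 0.05, -1],
  [0, 0.1, 0, 0, 0, 0, -1],
  [0, 0, 0, 0, 0, 0, -1],
  [0, 0, 0, 0, 0, 0, -1],
])

```text
t: 36.6
tool_pos: [0.6201, 0.3451, 0.1287]
tool_rot: [-2.676, -1.622, -0.002]
contact_force: [-8.5, 17.6, 0.6]
opening: -0.0001
grip_force: 8.4
```

```bash
python3 -c "
from h import *
hand();handle()"
```

```text
ab [0.5764 0.414 ] z 0.1287 tool theta 1.205 pos in tool axes (r,n) 0.1342 -0.0285 polar 0.1372 1.414 F.n -15.7 [-8.5 17.6  0.6]
scene area 258 ctr [0.6001 0.4098] polar 0.139 1.24 line angle 1.211
```

jog_arm([
  [0, -0.3, 0, 0, 0, 0, -1],
  [0, -0.5, 0, 0, 0, 0, -1],
  [0, -1, 0, 0, 0, 0, -1],
  [0, -1, 0, 0, 0, 0, -1],
  [0, 0, -1, 0, 0, 0, -1],
  [0, 0, -1, 0, 0, 0, -1],
  [0, 0, -1, 0, 0, 0, -1],
  [0, 0, -1, 0, 0, 0, -1],
])

```text
t: 37.45
tool_pos: [0.5739, 0.365, 0.2095]
tool_rot: [2.689, 1.624, 0.002]
contact_force: [0.5, -0.2, -0.1]
opening: 0.0004
grip_force: 0.0
```

jog_arm([
  [0, 0, -1, 0, 0, 0, 0],
  [0, 0, -1, 0, 0, 0, 0],
  [0, 0, -1, 0, 0, 0, 0],
  [-1, -0.5, 0, 0, 0, 0, 0],
  [-1, -0.5, 0, 0, 0, 0, 0],
  [-1, -0.5, 0, 0, 0, 0, 0],
  [-1, -0.5, 0, 0, 0, 0, 0],
  [0, 0, 0, 0, 0, 0, 0],
])

```text
t: 38.25
tool_pos: [0.4999, 0.312, 0.2686]
tool_rot: [2.689, 1.623, 0.001]
contact_force: [-0.7, -0.4, -0.6]
opening: 0.0427
grip_force: 0.0
```

```bash
python3 -c "
from h import *
hand();handle();print(ctrl.get_obs()['q']);snap('wrist','w5')"
```

```text
ab [0.4608 0.3673] z 0.2686 tool theta 1.201 pos in tool axes (r,n) 0.0488 -0.1199 polar 0.1295 2.386 F.n -0.4 [-0.7 -0.4 -0.6]
scene area 227 ctr [0.576  0.4148] polar 0.138 1.418 line angle 1.41
[ 4.32106388e-01 -4.04106258e-02  1.67516953e+00 -4.10772905e-04
  1.50504717e+00  9.17131847e-01]
```

View pics/w5.png

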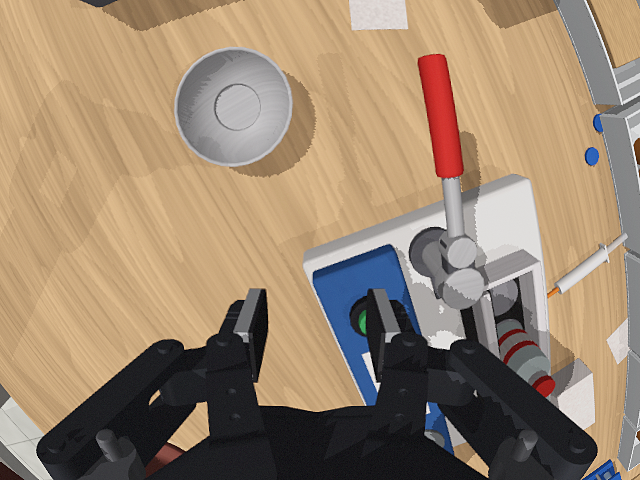

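The handle has sprung back straight at about 1.41 rad, so the nut is at about 1.19 and the jaw is shut. On to the knob.

jog_arm([
  [0, 0, 0, 0, 0, -0.157, 0],
  [0, 0, 0, 0, 0, -0.157, 0],
  [0, 0, 0, 0, 0, -0.157, 0],
  [-1, 0.1, 0, 0, 0, 0, 0],
  [-1, 0.1, 0, 0, 0, 0, 0],
  [-1, 0.1, 0, 0, 0, 0, 0],
  [-1, 0.1, 0, 0, 0, 0, 0],
  [-1, 0.1, 0, 0, 0, 0, 0],
])

```text
t: 39.15
tool_pos: [0.5007, 0.2121, 0.2684]
tool_rot: [2.345, 2.09, 0.001]
contact_force: [0.6, -0.9, 0.5]
opening: 0.043
grip_force: 0.0
```

jog_arm([
  [-1, 0.1, 0, 0, 0, 0, 0],
  [-1, 0.1, 0, 0, 0, 0, 0],
  [-1, 0.1, 0, 0, 0, 0, 0],
  [-1, 0.1, 0, 0, 0, 0, 0],
  [-1, 0.1, 0, 0, 0, 0, 0],
  [-1, 0.1, 0, 0, 0, 0, 0],
  [-1, 0.1, 0, 0, 0, 0, 0],
  [-1, 0.1, 0, 0, 0, 0, 0],
])

```text
t: 39.95
tool_pos: [0.4982, 0.0509, 0.2686]
tool_rot: [2.345, 2.09, 0.001]
contact_force: [0.2, 0.5, 0.4]
opening: 0.0425
grip_force: 0.0
```

jog_arm([
  [-1, 0.1, 0, 0, 0, 0, 0],
  [-1, 0.1, 0, 0, 0, 0, 0],
  [0, 0, 0, 0, 0, 0, 0],
  [0, 0, 0, 0, 0, 0, 0],
])

```text
t: 40.35
tool_pos: [0.4973, 0.0115, 0.2684]
tool_rot: [2.346, 2.089, 0.001]
contact_force: [0.1, 0.4, -0.3]
opening: 0.0424
grip_force: 0.0
```

```bash
python3 -c "
from h import *
hand();snap('wrist','w6')"
```

```text
ab [0.4927 0.0685] z 0.2684 tool theta 1.57 pos in tool axes (r,n) -0.2101 -0.0621 polar 0.219 -1.859 F.n 0.0 [ 0.1  0.4 -0.3]
```

View pics/w6.png

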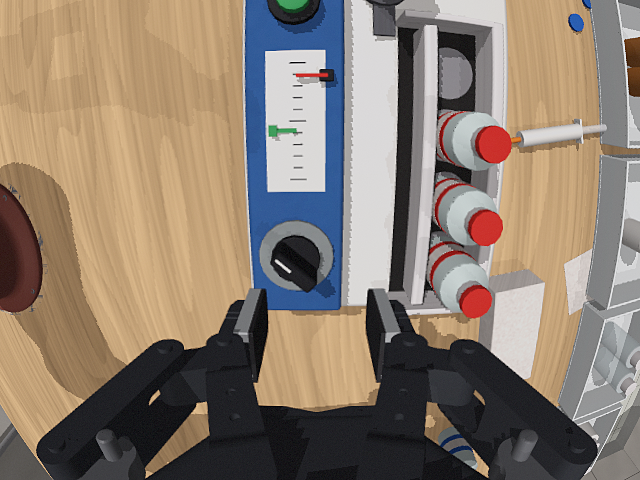

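The pointer is at about (300,75), the mark at about (283,131), and the knob disc at about (297,254) with its bar slanting down and to the right. I enlarge it for the bar angle.

```bash
python3 - <<'E'
from h import *
f=np.load("pics/w6.npz"); im=f["im"]; c=Cam("wrist",dict(tool_pos=f["p"],tool_rot=f["r"]))
cv2.imwrite("pics/w6c.png",cv2.resize(im[210:310,250:350,::-1],None,fx=6,fy=6,interpolation=cv2.INTER_CUBIC))
m=masks(im)
for k,z in(("red",.083),("green",.08)):
    for b in blobs(m[k],15):
        if b[0][1]<200 and b[0][0]<340: print(k,b[0],b[1],b[2],ab(c.plane(b[0],z)[0]))
E
```

```text
red [312.58252427  74.83495146] 103 [296  73  32   4] [0.4898 0.1842]
green [292.40483384   5.02416918] 331 [276   0  33  13] [0.473  0.2467]
green [278.49275362 130.38405797] 138 [269 126  27  10] [0.4611 0.1379]
```

View pics/w6c.png

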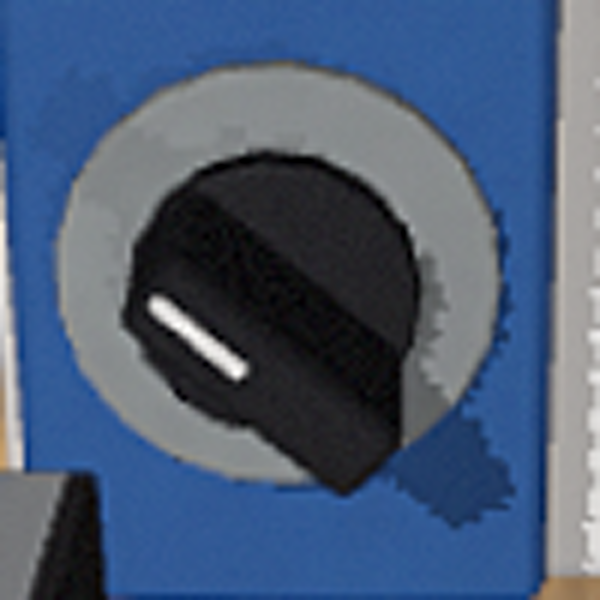

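```bash
python3 - <<'E'
from h import *
f=np.load("pics/w6.npz"); c=Cam("wrist",dict(tool_pos=f["p"],tool_rot=f["r"]))
q=lambda u,v,z: ab(c.plane([250+u/6-.4,210+v/6-.4],z)[0])
print("disc c",q(273,290,.089),"ring c",q(278,272,.077),"bar corners",q(345,490,.119),q(400,445,.119),q(245,425,.119),"line",q(155,303,.119),q(243,373,.119), q(130,300,.119))
o=ctrl.get_obs();print(ab(o["tool_pos"]),o["q"].round(2))
E
```

```text
disc c [0.4738 0.0276] ring c [0.4739 0.0258] bar corners [0.4849 0.0098] [0.4924 0.0167] [0.4714 0.0196] line [0.4598 0.0375] [0.4713 0.0274] [0.4565 0.0379]
[0.4925 0.0689] [-0.13 -0.27  1.88  0.    1.53 -0.01]
```

jog_arm([
  [-0.7, -0.31, 0, 0, 0, 0, 0],
  [-0.7, -0.31, 0, 0, 0, 0, 0],
  [-0.72, -0.31, 0.5, 0, 0, -0.18, 0],
  [0, 0, 1, 0, 0, -0.18, 0],
  [0, 0, 1, 0, 0, -0.18, 0],
  [0, 0, 1, 0, 0, -0.18, 0],
  [0, 0, 1, 0, 0, -0.18, 0],
  [0, 0, 0, 0, 0, -0.18, 0],
])

```text
t: 41.2
tool_pos: [0.4708, -0.0286, 0.1747]
tool_rot: [-1.268, -2.868, 0.002]
contact_force: [-0.3, -1.1, -0.3]
opening: 0.0427
grip_force: 0.0
```

jog_arm([
  [0, 0, 0, 0, 0, 0, 0],
  [0, 0, 0, 0, 0, 0, 0],
])

```text
t: 41.4
tool_pos: [0.4733, -0.0289, 0.1787]
tool_rot: [1.282, 2.867, 0.0]
contact_force: [-0.3, -0.4, -0.0]
opening: 0.0427
grip_force: 0.0
```

```bash
python3 -c "
from h import *
hand()
im,d,c=snap('wrist','w7'); cv2.imwrite('pics/w7c.png',im[150:450,170:470,::-1])"
```

```text
ab [0.4735 0.0257] z 0.1787 tool theta 2.416 pos in tool axes (r,n) -0.1069 -0.2432 polar 0.2656 -1.883 F.n -0.5 [-0.3 -0.4 -0. ]
```

View pics/w7c.png

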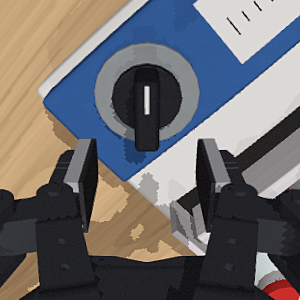

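The bar is parallel to the pads and centred between them (crop x of about 147). I go down and pinch.

jog_arm([
  [0, 0, 1, 0, 0, 0, 0],
  [0, 0, 1, 0, 0, 0, 0],
  [0, 0, 1, 0, 0, 0, 0],
  [0, 0, 0.15, 0, 0, 0, 0],
  [0, 0, 0, 0, 0, 0, 0],
])

```text
t: 41.95
tool_pos: [0.4732, -0.0285, 0.1153]
tool_rot: [-1.279, -2.869, 0.0]
contact_force: [-0.6, -0.4, -0.8]
opening: 0.043
grip_force: 0.0
```

jog_arm([
  [0, 0, 0, 0, 0, 0, -1],
  [0, 0, 0, 0, 0, 0, -1],
  [0, 0, 0, 0, 0, 0, -1],
  [0, 0, 0, 0, 0, 0, -1],
  [0, 0, 0, 0, 0, 0, -1],
  [0, 0, 0, 0, 0, 0, -1],
], grip_force=25)

```text
t: 42.55
tool_pos: [0.4739, -0.0291, 0.1169]
tool_rot: [1.278, 2.868, -0.002]
contact_force: [-3.6, -2.8, 6.7]
opening: 0.0133
grip_force: 27.6
```

jog_arm([
  [0, 0, 0, 0, 0, 0.18, -1],
  [0, 0, 0, 0, 0, 0.18, -1],
  [0, 0, 0, 0, 0, 0.18, -1],
  [0, 0, 0, 0, 0, 0.18, -1],
  [0, 0, 0, 0, 0, 0.18, -1],
  [0, 0, 0, 0, 0, 0.18, -1],
  [0, 0, 0, 0, 0, 0.18, -1],
  [0, 0, 0, 0, 0, 0.18, -1],
])

```text
t: 43.35
tool_pos: [0.4738, -0.0292, 0.1169]
tool_rot: [2.62, 1.73, -0.001]
contact_force: [-4.4, -2.4, 7.1]
opening: 0.0132
grip_force: 27.6
```

```bash
cat >> h.py <<'E'
def ptr(n,z=.083):
    o=ctrl.get_obs(); c=Cam(n,o); im,_=ctrl.get_image(n); m=masks(im)
    if n!="wrist":
        h=cv2.cvtColor(im,cv2.COLOR_RGB2HSV).astype(int); m["red"]=((h[...,0]<10)|(h[...,0]>170))&(h[...,1]>110); m["green"]=(h[...,0]>40)&(h[...,0]<85)&(h[...,1]>70)
    for k in("red","green"):
        for b in blobs(m[k],2):
            p=ab(c.plane(b[0],z)[0])
            if .44<p[0]<.51 and .04<p[1]<.22: print(n,k,b[0].round(1),b[1],p)
E
python3 -c "
from h import *
hand();ptr('wrist');ptr('scene');ptr('top')"
```

```text
ab [0.474  0.0254] z 0.1169 tool theta 1.282 pos in tool axes (r,n) -0.2657 -0.0056 polar 0.2657 -1.881 F.n -3.0 [-4.4 -2.4  7.1]
wrist green [215.9  64.9] 657 [0.4623 0.1371]
scene green [338.9 178.2] 11 [0.4603 0.1349]
top green [269.6 277.2] 5 [0.4556 0.1366]
```

jog_arm([
  [0, 0, 0, 0, 0, 0.18, -1],
  [0, 0, 0, 0, 0, 0.18, -1],
  [0, 0, 0, 0, 0, 0.18, -1],
  [0, 0, 0, 0, 0, 0.18, -1],
  [0, 0, 0, 0, 0, 0.18, -1],
  [0, 0, 0, 0, 0, 0.18, -1],
  [0, 0, 0, 0, 0, 0.18, -1],
  [0, 0, 0, 0, 0, 0.18, -1],
])

```text
t: 44.3
tool_pos: [0.4737, -0.0291, 0.1169]
tool_rot: [3.139, 0.057, 0.0]
contact_force: [-4.5, -2.7, 8.0]
opening: 0.0135
grip_force: 27.7
```

```bash
python3 -c "
from h import *
hand();ptr('wrist');ptr('scene');ptr('top');snap('wrist','w8')"
```

```text
ab [0.4739 0.0254] z 0.1169 tool theta 0.151 pos in tool axes (r,n) -0.1183 0.238 polar 0.2658 -1.881 F.n 2.5 [-4.5 -2.7  8. ]
wrist red [ 81.  204.5] 8 [0.4986 0.1505]
wrist red [ 84.  202.5] 4 [0.4999 0.1485]
wrist red [ 84.  229.1] 163 [0.4856 0.1491]
wrist red [ 87.3 214.3] 3 [0.4939 0.1465]
wrist green [107.  272.8] 418 [0.4632 0.1357]
scene red [347.5 183.5] 2 [0.485  0.1459]
scene red [350.5 188. ] 4 [0.5006 0.1456]
scene green [339.1 178.4] 12 [0.4611 0.1349]
top red [267.7 262.7] 3 [0.4993 0.147 ]
top green [269.6 277.2] 5 [0.4556 0.1366]
```

View pics/w8.png

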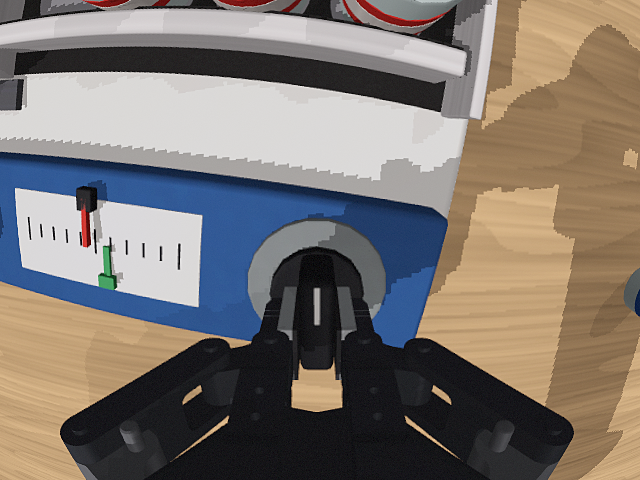

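The pointer (86,225) is still to the left of the mark (107,265), about 10 mm short. I turn on.

jog_arm([
  [0, 0, 0, 0, 0, 0.18, -1],
  [0, 0, 0, 0, 0, 0.18, -1],
  [0, 0, 0, 0, 0, 0.18, -1],
  [0, 0, 0, 0, 0, 0.18, -1],
  [0, 0, 0, 0, 0, 0.05, -1],
  [0, 0, 0, 0, 0, 0, -1],
])

```text
t: 45.1
tool_pos: [0.4736, -0.0291, 0.1169]
tool_rot: [3.016, -0.873, 0.001]
contact_force: [-4.3, -2.4, 7.5]
opening: 0.0131
grip_force: 27.7
```

```bash
python3 -c "
from h import *
hand();ptr('wrist',.08);ptr('scene',.08);ptr('top',.08)"
```

```text
ab [0.4739 0.0255] z 0.1169 tool theta -0.449 pos in tool axes (r,n) 0.0367 0.2631 polar 0.2657 -1.881 F.n 4.3 [-4.3 -2.4  7.5]
wrist red [129.4 344.4] 178 [0.4842 0.1418]
wrist green [148.4 360. ] 100 [0.4706 0.1368]
scene green [338.9 178.2] 11 [0.4583 0.1361]
top red [271.  263.5] 2 [0.4979 0.1368]
top green [269.6 277.2] 5 [0.4558 0.1369]
```

jog_arm([
  [0, 0, 0, 0, 0, 0, -0.3],
  [0, 0, 0, 0, 0, 0, 0],
  [0, 0, 0, 0, 0, 0, 0],
  [0, 0, 0, 0, 0, 0, 0],
  [0, 0, -1, 0, 0, 0, 0],
  [0, 0, -1, 0, 0, 0, 0],
  [0, 0, -1, 0, 0, 0, 0],
  [0, 0, -1, 0, 0, 0, 0],
])

```text
t: 46.05
tool_pos: [0.4732, -0.0283, 0.1958]
tool_rot: [-3.018, 0.873, 0.0]
contact_force: [0.0, 0.5, -0.1]
opening: 0.0425
grip_force: 0.0
```

jog_arm([
  [0, 0, -1, 0, 0, -0.18, 0],
  [0, 0, -1, 0, 0, -0.18, 0],
  [0, 0, -1, 0, 0, -0.18, 0],
  [0, 0, -0.6, 0, 0, -0.18, 0],
  [0, 0, 0, 0, 0, -0.18, 0],
  [0, 0, 0, 0, 0, -0.18, 0],
  [0, 0, 0, 0, 0, -0.18, 0],
  [0, 0, 0, 0, 0, -0.18, 0],
])

```text
t: 46.85
tool_pos: [0.4733, -0.0283, 0.267]
tool_rot: [-3.013, -0.889, 0.0]
contact_force: [0.1, -0.1, -0.3]
opening: 0.0429
grip_force: 0.0
```

jog_arm([
  [0, 0, 0, 0, 0, -0.18, 0],
  [0, 0, 0, 0, 0, -0.18, 0],
  [0, 0, 0, 0, 0, -0.18, 0],
  [0, 0, 0, 0, 0, -0.18, 0],
  [0, 0, 0, 0, 0, -0.18, 0],
  [0, 0, 0, 0, 0, -0.18, 0],
  [0, 0, 0, 0, 0, -0.05, 0],
  [0, 0, 0, 0, 0, 0, 0],
])

```text
t: 47.65
tool_pos: [0.4733, -0.0284, 0.267]
tool_rot: [-2.346, -2.089, 0.0]
contact_force: [0.8, -0.4, 1.0]
opening: 0.043
grip_force: 0.0
```

jog_arm([
  [1, 0, 0, 0, 0, 0, 0],
  [1, 0, 0, 0, 0, 0, 0],
  [1, 0, 0, 0, 0, 0, 0],
  [1, 0, 0, 0, 0, 0, 0],
  [0.5, 0, 0, 0, 0, 0, 0],
  [0, 0, 0, 0, 0, 0, 0],
  [0, 0, 0, 0, 0, 0, 0],
])

```text
t: 48.35
tool_pos: [0.4837, 0.0607, 0.2671]
tool_rot: [2.346, 2.089, -0.001]
contact_force: [-0.3, -0.3, 1.1]
opening: 0.0427
grip_force: 0.0
```

```bash
python3 -c "
from h import *
hand();ptr('wrist',.08);ptr('scene',.08);ptr('top',.08)
im,d,c=snap('wrist','w9'); cv2.imwrite('pics/w9c.png',cv2.resize(im[30:330,220:540,::-1],None,fx=1.8,fy=1.8))"
```

```text
ab [0.4735 0.1158] z 0.2671 tool theta 1.57 pos in tool axes (r,n) -0.1627 -0.0814 polar 0.182 -2.035 F.n -0.2 [-0.3 -0.3  1.1]
wrist red [331.6 185.2] 80 [0.4863 0.1379]
wrist red [347.3 184.8] 12 [0.4998 0.1383]
wrist green [302.7 184.8] 156 [0.4617 0.1383]
scene green [338.9 178.2] 11 [0.4583 0.1361]
```

View pics/w9c.png

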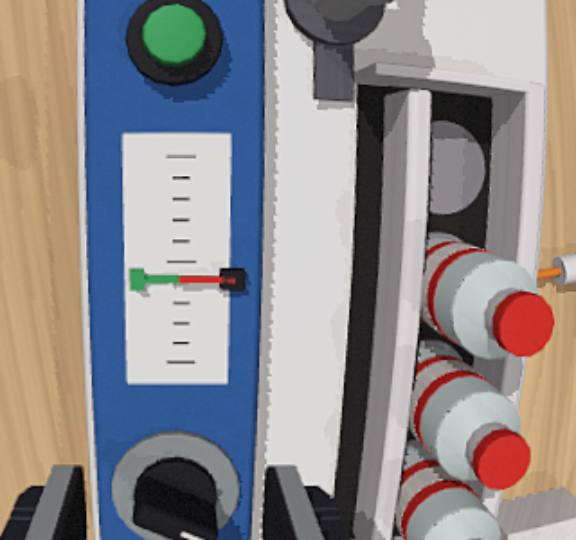

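Pointer and mark line up at row 185 (within 0.5 mm). Next, the button.

jog_arm([
  [0.97, 0, 0, 0, 0, 0, -1],
  [0.97, 0, 0, 0, 0, 0, -1],
  [0.97, 0, 0, 0, 0, 0, -1],
  [0.97, 0, 0, 0, 0, 0, -1],
  [0.97, 0, 0, 0, 0, 0, -1],
  [0.97, 0, 0, 0, 0, 0, -1],
  [0.97, 0, 0, 0, 0, 0, -1],
])

```text
t: 49.25
tool_pos: [0.4995, 0.1961, 0.2672]
tool_rot: [2.347, 2.088, 0.0]
contact_force: [-0.4, -0.5, -0.1]
opening: 0.0001
grip_force: 0.0
```

jog_arm([
  [0, 0, 0, 0, 0, -0.18, -1],
  [0, 0, 0, 0, 0, -0.18, -1],
  [0, 0, 0, 0, 0, -0.18, -1],
  [0, 0, 0, 0, 0, -0.18, -1],
  [0, 0, 0.5, 0, 0, -0.18, -1],
  [0, 0, 1, 0, 0, -0.18, -1],
  [0, 0, 1, 0, 0, -0.18, -1],
  [0, 0, 1, 0, 0, -0.18, -1],
])

```text
t: 50.05
tool_pos: [0.4996, 0.1953, 0.1967]
tool_rot: [0.854, 3.023, 0.0]
contact_force: [-0.1, 0.4, 0.2]
opening: 0.0001
grip_force: 0.0
```

jog_arm([
  [0, 0, 0, 0, 0, 0, -1],
  [0, 0, 0, 0, 0, 0, -1],
])

```text
t: 50.25
tool_pos: [0.4994, 0.1955, 0.1973]
tool_rot: [-0.866, -3.019, 0.0]
contact_force: [0.1, -0.0, 0.3]
opening: 0.0001
grip_force: 0.0
```

```bash
python3 -c "
from h import *
f=np.load('pics/w9.npz'); c=Cam('wrist',dict(tool_pos=f['p'],tool_rot=f['r']))
for b in blobs(masks(f['im'])['green'],200): print(b[0],ab(c.plane(b[0],.096)[0]))
hand()
o=ctrl.get_obs(); c=Cam('wrist',o); im,_=ctrl.get_image('wrist')
for b in blobs(masks(im)['green'],50): print(b[0],b[1],ab(c.plane(b[0],.096)[0]))
"
```

```text
[316.21533613  48.9789916 ] [0.4741 0.2501]
ab [0.4736 0.2515] z 0.1973 tool theta 2.698 pos in tool axes (r,n) 0.0619 -0.0593 polar 0.0858 -2.821 F.n 0.0 [ 0.1 -0.   0.3]
[315.12398922 241.2648248 ] 1484 [0.4725 0.2515]
[173.96517413 281.54726368] 201 [0.4569 0.148 ]
```

jog_arm([
  [0, 0, 1, 0, 0, 0, -1],
  [0, 0, 1, 0, 0, 0, -1],
  [0, 0, 1, 0, 0, 0, -1],
  [0, 0, 0.95, 0, 0, 0, -1],
  [0, 0, 0.2, 0, 0, 0, -1],
  [0, 0, 0.1, 0, 0, 0, -1],
  [0, 0, 0, 0, 0, 0, -1],
])

```text
t: 51.0
tool_pos: [0.5001, 0.196, 0.1139]
tool_rot: [0.861, 3.02, 0.001]
contact_force: [-1.4, 0.2, 2.9]
opening: 0.0002
grip_force: 1.2
```

jog_arm([
  [0, 0, 0.1, 0, 0, 0, -1],
  [0, 0, 0.1, 0, 0, 0, -1],
  [0, 0, 0, 0, 0, 0, -1],
])

```text
t: 51.3
tool_pos: [0.5005, 0.1961, 0.1097]
tool_rot: [0.86, 3.019, 0.002]
contact_force: [-0.1, -1.0, 5.0]
opening: 0.0001
grip_force: 2.8
```

jog_arm([
  [0, 0, 0.08, 0, 0, 0, -1],
  [0, 0, 0, 0, 0, 0, -1],
])

```text
t: 51.5
tool_pos: [0.5006, 0.1962, 0.1096]
tool_rot: [0.86, 3.019, 0.002]
contact_force: [-5.5, -1.3, 13.7]
opening: 0.0001
grip_force: 6.7
```

Fully bottomed. I retract and check everything before handing in.

jog_arm([
  [0, 0, -0.5, 0, 0, 0, -1],
  [0, 0, -1, 0, 0, 0, -1],
  [0, 0, -1, 0, 0, 0, -1],
  [0, 0, -1, 0, 0, 0, -1],
  [0, 0, -1, 0, 0, 0, -1],
  [0, 0, -1, 0, 0, 0, -1],
  [0, 0, -1, 0, 0, 0, -1],
  [0, 0, -1, 0, 0, 0, -1],
])

```text
t: 52.3
tool_pos: [0.4993, 0.1959, 0.2573]
tool_rot: [0.861, 3.021, 0.0]
contact_force: [-0.1, -0.0, 0.5]
opening: -0.0002
grip_force: 0.0
```

jog_arm([
  [0.5, 0, -1, 0, 0, 0, -1],
  [0.5, 0, -1, 0, 0, 0, -1],
  [0, 0, 0, 0, 0, 0, -1],
  [0, 0, 0, 0, 0, 0, -1],
])

```text
t: 52.7
tool_pos: [0.4825, 0.2064, 0.2964]
tool_rot: [0.86, 3.021, 0.001]
contact_force: [-0.5, 1.1, -0.3]
opening: -0.0001
grip_force: 0.0
```

```bash
python3 -c "
from h import *
hand();handle();ptr('wrist',.08)
c=Cam('scene'); im,_=ctrl.get_image('scene')
for k in ('red','blue'):
  for b in blobs(masks(im)[k],15):
    if b[1]<200: print(k,b[0].round(),b[1],'deck',ab(c.plane(b[0],.15)[0]),'table',ab(c.plane(b[0],.1)[0]))
"
```

```text
ab [0.4556 0.2604] z 0.2964 tool theta 2.702 pos in tool axes (r,n) 0.0822 -0.0587 polar 0.101 -2.961 F.n 0.6 [-0.5  1.1 -0.3]
scene area 226 ctr [0.5759 0.4149] polar 0.138 1.419 line angle 1.412
wrist red [221.2 280.3] 57 [0.4865 0.137 ]
wrist red [227.3 293.3] 3 [0.5022 0.1352]
wrist green [209.9 259. ] 105 [0.461  0.1382]
red [373. 209.] 73 deck [0.6169 0.134 ] table [0.5905 0.1556]
red [350. 220.] 72 deck [0.6172 0.0734] table [0.5909 0.0917]
red [327. 231.] 76 deck [0.6188 0.0125] table [0.5925 0.0276]
red [ 85. 279.] 139 deck [ 0.4854 -0.487 ] table [ 0.452  -0.4986]
blue [497. 159.] 25 deck [0.6312 0.4787] table [0.6056 0.5187]
blue [175. 248.] 80 deck [ 0.5032 -0.2965] table [ 0.4708 -0.2979]
blue [465. 276.] 41 deck [0.8528 0.2174] table [0.8391 0.2434]
blue [204. 343.] 101 deck [ 0.731  -0.3188] table [ 0.7107 -0.3214]
```

```bash
python3 -c "
from station import ctrl
print(ctrl.finish_job())"
```

```text
the job is handed in; nothing more can be done
None
```

I handed the job in at about 53 s of the 210 s limit; the hand-in call returned no verdict. By my last measurements, all three red-capped bottles stand in the bed, the jaw is shut with the handle clicked and sprung back, the pointer is about 1 mm from the mark, the start button was pressed fully and let go, and the blue-capped bottles have not moved.

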